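Stack and gauge a sealing-disc pack

ROBOT

A 7-joint arm with a two-finger parallel gripper is mounted at the origin on the work surface. World frame = base frame: x ahead of the robot, y to its left, z up, the work surface at z = 0. Lengths are in m, angles in rad, forces in N, time in s.
With the tool pointing down it reaches from about 0.425 to 0.825 m from the base axis. Payload 3.6 kg.
Tool frame: the origin (TCP) lies at the very end of the fingers, on their centre line; the grasp point (between the pads) lies 19 mm behind it; z points along the fingers, y is the direction in which the jaws open and shut (so a half turn about z gives the same grasp; the last joint's range is limited). The gripper opens to 85 mm and grips with 20 to 120 N. Pads are 22 mm wide; open, the fingers measure 114 mm over their backs; the gripper's body (76 mm by 85 mm) begins 54 mm behind the grasp point. The pads swing forward as they close: fully open they stand 13 mm farther back than shut.
Start: joints at [-1.3, 0.615, -0.013, 1.423, 0.008, 1.103, -0.04], TCP at [0.19, 0.622, 0.231] pointing down, gripper open.
Joint ranges: [-3.12, 3.12], [-0.3, 2.06], [-1.34, 1.32], [0.26, 2.42], [-1.36, 4.5], [0.01, 1.98], [-2.84, 2.84]. Speed limits (rad/s): [2.79, 2.79, 3.14, 3.14, 3.14, 3.14, 3.14].

INTERFACE

Orientations are given as a unit quaternion [x, y, z, w].
In Python, from cell import monitor, grab_frame, calibration, job, masks_of gives the robot as it stands. The module is installed in compiled form; this text tells all that it offers.
- The arm moves only by the tool move_arm, never from a script. Its argument "increments" is a list of rows, each an object of numbers: "x", "y", "z": the shift along the world's x, y, z in cm; "wx", "wy", "wz": the turn, a rotation vector about the world's x, y, z in rad. A call has 1 to 8 rows; each row is the pose to reach, as a shift and turn from the pose commanded when the call began; what a row does not reach only later rows make up. A row lasts 1/10 s, in which the tool goes at most 50 mm and 8.59 degrees, less where a joint would pass 70% of its speed; a pose out of reach is approached as far as the arm can. A call with a gripper value outside its range is refused whole. "fingers" is the closure in counts, from 0 (fully open) to 255 (shut), set as the call begins (left out, the last holds). The fingers move at their own pace and stop on an object; "newtons" is the grip in N (left out, the last holds). Time passes only in rows, so rows that repeat a pose let the fingers close. It gives the time, the measured TCP pose, the force and the opening at its end, in the units of the state.
- monitor.sense(): the state, without advancing time (a new reading comes with each control period).
- grab_frame(name): name is "scene" or "top"; returns the picture (480x640x3 uint8, red, green, blue); there is no depth.
- calibration(name): a dict with "fx", "fy", "cx", "cy" (pixels), "k1" (the pictures are not rectified: a ray, as slopes to the right and down, at radius r is drawn at 1 + k1 r^2 times it, then the intrinsics apply), "view" (4x4, takes a point from world to camera coordinates). Camera axes: x right, y down, z forward; pixel columns grow to the right and rows downward; lengths in m; the calibration is good to about 2 mm. A picture is of the moment at which its call begins. calibration takes no time and is no camera call.
- job.close_job(): hands the job in, once; it reports no verdict.
Trained networks look in the newest picture that a camera, given by its name, has taken for a name from the list of things; names that differ only in an ending like _2 or _b are one class to them, and where a whole thing is asked for, a point or a joint stands for the part that bears it (a point fixed in the world has none). Each returns a list of dicts, best first, with "conf" (0 to 1); they miss things now and then, are a little off and sometimes report something else, mostly with a low value. They report only what shows in the picture. A call takes as long as a camera call. They do not tell look-alikes from the thing itself.
- masks_of(camera, thing): "mask" (480x640 bool, what is visible of it) and "pixel" ([column, row] in pixels, amid what is visible of it).
The state is a dict: "time": time; "joint_pos": joint angles; "qvel": joint speeds; "joint_torque": joint torques, N m; "position": TCP position; "tcp_rot": TCP orientation; "ft_force": force on the tool from outside, world axes, zero at the start; "moment": the same for the moment, N m; "opening": opening from 0.0 (shut) to 1.0 (fully open).
Only numpy, scipy, OpenCV 4.12 (cv2) and the standard library are available. Lean on these libraries where they do the work, as an engineer would, in place of code of your own. Each camera call takes 0.05 s, during which the arm holds its last target.

TASK

Make up a sealing-disc pack on the round plate of the height gauge's sliding carriage: the dark steel disc first, then every white disc that is on the bench, then the brown disc on top, all flat and neatly centred on the plate and on one another. Slide the carriage fully home so that the pack goes under the gauge, press the yellow knob down gently until the foot rests on the pack and hold it there for two seconds, then let the foot rise and slide the carriage fully back out with the pack still neatly stacked. Do not disturb the vessel, sleeve and carton standing nearby.

Things in the scene. Friction and masses are not known exactly. Their poses are not given: they have to be found in the camera images.
- base_disc: dark steel disc, the bottom of the pack: 50 mm in diameter and 14 mm thick, both faces flat and alike, 200 g; origin at its centre (mid-thickness), z along its axis; lies flat on the bench at the start
- white1: white plastic disc, 50 mm in diameter and 14 mm thick, both faces flat and alike, 60 g; origin at its centre (mid-thickness), z along its axis; lies flat on the bench at the start. There are four at most; 2 to 4 are present, the others are absent (None)
- white2: white plastic disc, 50 mm in diameter and 14 mm thick, both faces flat and alike, 60 g; origin at its centre (mid-thickness), z along its axis; lies flat on the bench at the start. There are four at most; 2 to 4 are present, the others are absent (None)
- white3: white plastic disc, 50 mm in diameter and 14 mm thick, both faces flat and alike, 60 g; origin at its centre (mid-thickness), z along its axis; lies flat on the bench at the start. There are four at most; 2 to 4 are present, the others are absent (None)
- white4: white plastic disc, 50 mm in diameter and 14 mm thick, both faces flat and alike, 60 g; origin at its centre (mid-thickness), z along its axis; lies flat on the bench at the start. There are four at most; 2 to 4 are present, the others are absent (None)
- cap_disc: brown plastic disc, the top of the pack: 50 mm in diameter and 14 mm thick, both faces flat and alike, 50 g; origin at its centre (mid-thickness), z along its axis; lies flat on the bench at the start
- plate (a point): centre of the top face of the carriage's round aluminium plate, 84 mm in diameter, 24 mm above the bench, with a black circle 53 mm in diameter marking where the pack goes; y points from the plate to the carriage's red post, z up. The carriage slides on two rails on a blue base 10 mm high (rail tops 16 mm above the bench)
- carriage_post (a point): top of the carriage's red upright post, the handle to push and pull it by: 18 mm in diameter, 50 mm tall above the carriage (its foot 24 mm above the bench, its top 74 mm), 115 mm from the plate's centre
- carriage (a joint): travel of the carriage along its track (m): 0 fully out (loading side), 0.16 fully home, with the plate's centre straight under the gauge's foot. It moves along the plate's -y as this grows. Friction about 1.5 N; it stays where it is left
- gauge_stand: fixed height gauge; origin on the bench straight below the foot, y along the track towards the loading side, z up. An aluminium column (30 x 50 mm, its centre 105 mm to the +x side of the foot's axis) carries a blue arm, 40 mm wide, over the track, from 160 to 185 mm above the bench and reaching 25 mm to the -x side of the foot's axis
- gauge (a joint): how far the foot has come down (m): 0 at the top, its underside then 127 mm above the bench; at most 0.07. The foot is a steel pad 24 mm in diameter on a rod. A spring of 30 N/m lifts it (net 1.2 N at the top, about 2.6 N at 0.047) and sends it back to the top when the knob is let go
- knob_top (a point): centre of the top face of the yellow knob on top of the gauge's rod, 36 mm in diameter, 20 mm high, 272 mm above the bench at rest, straight above the foot. Pushing it down lowers the foot; between knob and foot is a spring of 500 N/m with 15 mm of give (begins to give at 1.5 N), so that after the foot has landed the knob still goes down softly and the foot then presses with some 1 N to 6 N
- vessel: bystander: white plastic vessel standing upright, 112 mm tall, 38 mm in diameter with a 50 mm rim; origin at the centre of its underside
- sleeve: bystander: beige wound sleeve (tube) standing upright, 130 mm tall, 52 mm in diameter; origin at the centre of its underside
- carton: bystander: small cardboard carton, 90 x 120 mm, 50 mm high; origin at the centre of its underside
Mind the look-alikes: they are no part of the job. What is shaped like the white3 but blue or turquoise is not meant.

How it is judged:
On the way, in this order (a step that is already met when the one before it is completed fails the run):
1. the steel disc lies flat and centred on the carriage's plate, let go (horizontal distance between base_disc and plate below 0.006 m and angle between the z axis of base_disc and the z axis of plate, either way round below 0.08 rad and linear speed of base_disc below 0.03 m/s and z of base_disc in the frame of plate between 0.003 and 0.011 m and contact force between the fingers and base_disc below 0.2 N), for 0.2 s.
2. all the white discs present are stacked, flat and centred, on the steel disc, let go (all of step 1 and horizontal distance between each of white1, white2, white3, white4 and plate below 0.006 m and angle between the z axis of each of white1, white2, white3, white4 and the z axis of plate, either way round below 0.08 rad and linear speed of each of white1, white2, white3, white4 below 0.03 m/s and z of white1 in the frame of plate between 0.016 and 0.068 m and z of white2 in the frame of plate between 0.016 and 0.068 m and z of white3 in the frame of plate between 0.016 and 0.068 m and z of white4 in the frame of plate between 0.016 and 0.068 m and contact force between the fingers and white1 below 0.2 N and contact force between the fingers and white2 below 0.2 N and contact force between the fingers and white3 below 0.2 N and contact force between the fingers and white4 below 0.2 N), for 0.2 s.
3. the brown disc lies on top of the pack, let go, with the carriage not yet home (all of step 2 and horizontal distance between cap_disc and plate below 0.006 m and angle between the z axis of cap_disc and the z axis of plate, either way round below 0.08 rad and linear speed of cap_disc below 0.03 m/s and z of cap_disc in the frame of plate between 0.044 and 0.082 m and (z of each of white1, white2, white3, white4 in the frame of cap_disc below -0.01 m or z of each of white1, white2, white3, white4 in the frame of cap_disc above 0.01 m) and contact force between the fingers and cap_disc below 0.2 N and value of joint carriage below 0.1 m), for 0.2 s.
4. the carriage is fully home with the pack on it, the gauge's foot still up (horizontal distance between each of base_disc, white1, white2, white3, white4, cap_disc and plate below 0.006 m and angle between the z axis of each of base_disc, white1, white2, white3, white4, cap_disc and the z axis of plate, either way round below 0.08 rad and linear speed of each of base_disc, white1, white2, white3, white4, cap_disc below 0.03 m/s and z of base_disc in the frame of plate between 0.003 and 0.011 m and z of white1 in the frame of plate between 0.016 and 0.068 m and z of white2 in the frame of plate between 0.016 and 0.068 m and z of white3 in the frame of plate between 0.016 and 0.068 m and z of white4 in the frame of plate between 0.016 and 0.068 m and z of cap_disc in the frame of plate between 0.044 and 0.082 m and (z of each of white1, white2, white3, white4 in the frame of cap_disc below -0.01 m or z of each of white1, white2, white3, white4 in the frame of cap_disc above 0.01 m) and value of joint carriage above 0.154 m and value of joint gauge below 0.012 m), for 0.2 s.
5. the gauge's foot rests on the brown disc, pressing with over 0.7 N, for 1 s, with the carriage home (horizontal distance between each of base_disc, white1, white2, white3, white4, cap_disc and plate below 0.006 m and angle between the z axis of each of base_disc, white1, white2, white3, white4, cap_disc and the z axis of plate, either way round below 0.08 rad and linear speed of each of base_disc, white1, white2, white3, white4, cap_disc below 0.03 m/s and z of base_disc in the frame of plate between 0.003 and 0.011 m and z of white1 in the frame of plate between 0.016 and 0.068 m and z of white2 in the frame of plate between 0.016 and 0.068 m and z of white3 in the frame of plate between 0.016 and 0.068 m and z of white4 in the frame of plate between 0.016 and 0.068 m and z of cap_disc in the frame of plate between 0.044 and 0.082 m and (z of each of white1, white2, white3, white4 in the frame of cap_disc below -0.01 m or z of each of white1, white2, white3, white4 in the frame of cap_disc above 0.01 m) and value of joint carriage above 0.154 m and contact force between gauge_stand and cap_disc above 0.7 N and value of joint gauge above 0.012 m), for 1 s.
At the end, for the whole second after the job is handed in: The pack stands on the plate: steel disc at the bottom, all white discs present in between, brown disc on top, each flat (within 0.08 rad), at rest and within 6 mm of the plate's centre; the carriage is back out (within 8 mm of its stop) and the gauge's foot is up (within 5 mm of the top) (horizontal distance between each of base_disc, white1, white2, white3, white4, cap_disc and plate below 0.006 m and angle between the z axis of each of base_disc, white1, white2, white3, white4, cap_disc and the z axis of plate, either way round below 0.08 rad and linear speed of each of base_disc, white1, white2, white3, white4, cap_disc below 0.03 m/s and z of base_disc in the frame of plate between 0.003 and 0.011 m and z of white1 in the frame of plate between 0.016 and 0.068 m and z of white2 in the frame of plate between 0.016 and 0.068 m and z of white3 in the frame of plate between 0.016 and 0.068 m and z of white4 in the frame of plate between 0.016 and 0.068 m and z of cap_disc in the frame of plate between 0.044 and 0.082 m and (z of each of white1, white2, white3, white4 in the frame of cap_disc below -0.01 m or z of each of white1, white2, white3, white4 in the frame of cap_disc above 0.01 m) and value of joint carriage below 0.008 m and value of joint gauge below 0.005 m); the robot touches nothing.
It fails at once if the gauge's foot presses on the pack with more than 30 N (contact force between gauge_stand and cap_disc above 30 N).
It fails at once if the vessel, sleeve or carton is moved more than 25 mm or tipped over (distance of any of vessel, sleeve, carton from where it was at the start of the episode above 0.025 m or angle between any of vessel, sleeve, carton's own z axis and vertical above 0.4 rad).
Of white1, white2, white3, white4 only 2 to 4 are there at a start; the rules pass over those that are not, and their reading is None.
At some moment in a run one of white1, white2, white3, white4 may be knocked a few centimetres aside while the robot is not near it.
It also fails if it takes over 210 s, if anything falls off the work surface, if the arm or the gripper's body presses on something with over 40 N, if the wrist force passes 120 N, or if a joint passes its speed limit or range.

## Working session

There is one attempt and no reset: what is moved stays moved. The work goes in short steps, Python scripts to look and compute and a tool call to move; the robot and the scene stay as the last step left them, time stands still between calls to the robot, and variables do not carry over. Pictures are saved under pics/ and viewed, and the job is handed in when it is done.

Besides the shell and the picture viewer there is one more tool, called by a JSON object that holds its "name" and its "arguments", one argument or row to a line. move_arm: Moves the arm, as the interface text tells. Its arguments: {"type":"object","properties":{"increments":{"type":"array","items":{"type":"object","properties":{"x":{"type":"number"},"y":{"type":"number"},"z":{"type":"number"},"wx":{"type":"number"},"wy":{"type":"number"},"wz":{"type":"number"}}}},"fingers":{"type":"number"},"newtons":{"type":"number"}},"required":["increments"]}

```bash
ls; mkdir -p pics; python3 - <<'E'
from cell import monitor, grab_frame, calibration
import cv2, numpy as np
s=monitor.sense()
for k,v in s.items(): print(k,np.round(v,3))
for n in ("scene","top"):
    im=grab_frame(n); cv2.imwrite(f"pics/{n}0.png",im[:,:,::-1])
    c=calibration(n); print(n,{k:np.round(v,3) for k,v in c.items()})
E
```

```text
pics
time 0.0
joint_pos [-1.3    0.616 -0.013  1.425  0.008  1.103 -0.04 ]
qvel [-0.     0.001 -0.    -0.     0.    -0.    -0.   ]
joint_torque [ 1.0000e-03 -4.6922e+01  2.5900e-01 -1.7103e+01  1.0000e-02  1.0000e-02
  0.0000e+00]
position [0.19  0.621 0.23 ]
tcp_rot [ 0.148  0.989 -0.001 -0.   ]
ft_force [-0.205 -0.504  0.121]
moment [0.025 0.006 0.026]
opening 0.996
scene {'fx': np.float64(588.876), 'fy': np.float64(588.876), 'cx': np.float64(315.839), 'cy': np.float64(243.321), 'k1': np.float64(0.035), 'view': array([[-0.749,  0.663, -0.007,  0.322],
       [ 0.565,  0.633, -0.529, -0.246],
       [-0.347, -0.4  , -0.848,  1.843],
       [ 0.   ,  0.   ,  0.   ,  1.   ]])}
top {'fx': np.float64(466.613), 'fy': np.float64(466.613), 'cx': np.float64(319.673), 'cy': np.float64(234.929), 'k1': np.float64(0.025), 'view': array([[ 0.01 , -1.   ,  0.023,  0.086],
       [-0.999, -0.012, -0.048,  0.531],
       [ 0.048, -0.022, -0.999,  1.144],
       [ 0.   ,  0.   ,  0.   ,  1.   ]])}
```

View pics/scene0.png

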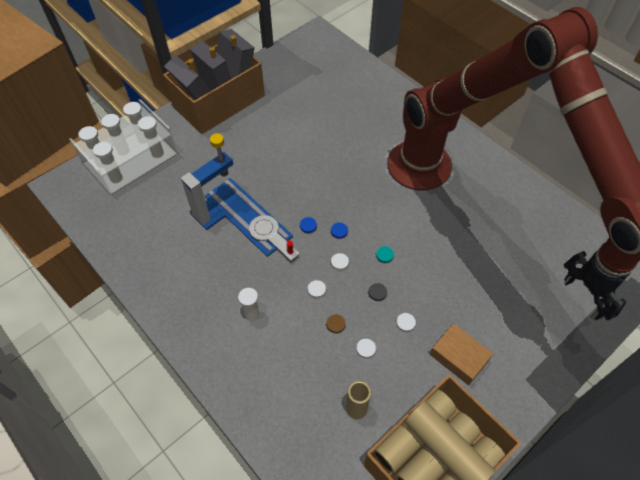

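View pics/top0.png

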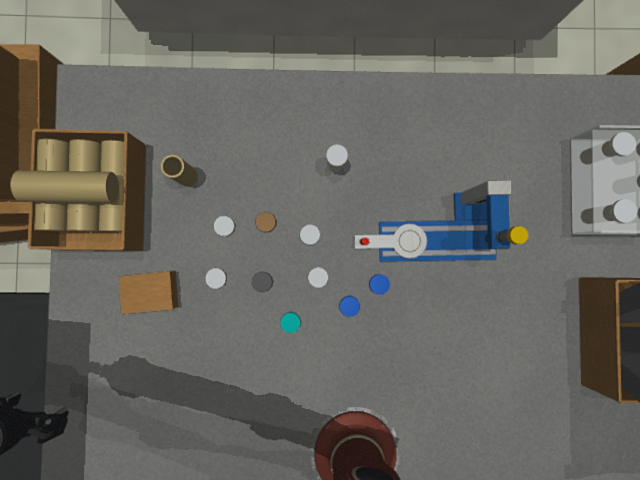

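```bash
cat > h.py <<'E'
from cell import monitor, grab_frame, calibration, job, masks_of
import cv2, numpy as np
def undist(n,uv):
    c=calibration(n); x=np.array([(uv[0]-c['cx'])/c['fx'],(uv[1]-c['cy'])/c['fy']]); r=x.copy()
    for _ in range(20): r=x/(1+c['k1']*(r@r))
    return r,np.array(c['view'])
def world(n,uv,z):
    r,V=undist(n,uv); R,t=V[:3,:3],V[:3,3]
    d=R.T@np.array([r[0],r[1],1]); o=-R.T@t
    return o+d*(z-o[2])/d[2]
def proj(n,p):
    c=calibration(n);V=np.array(c['view']);q=V[:3,:3]@np.array(p)+V[:3,3];x=q[:2]/q[2];x=x*(1+c['k1']*(x@x))
    return np.array([x[0]*c['fx']+c['cx'],x[1]*c['fy']+c['cy']])
def cen(m):
    n,l,s,c=cv2.connectedComponentsWithStats(m.astype(np.uint8)); i=1+np.argmax(s[1:,4]); return c[i],s[i]
def st():
    s=monitor.sense(); q=s['tcp_rot']
    from scipy.spatial.transform import Rotation as R
    M=R.from_quat(q).as_matrix()
    print('t',round(float(s['time']),2),'tcp',np.round(s['position'],4),'yaxis',np.round(M[:,1],3),'z',np.round(M[:,2],3),'F',np.round(s['ft_force'],2),'op',round(float(s['opening']),3))
E
python3 - <<'E'
from h import *
for n in("top","scene"):
    grab_frame(n)
    for t,z in(("base_disc",.014),("white1",.014),("cap_disc",.014),("plate",.024),("carriage_post",.074),("vessel",.112),("sleeve",.13),("carton",.05),("knob_top",.272),("gauge_stand",.17)):
        for d in masks_of(n,t):
            if d['conf']<.2: continue
            c,s=cen(d['mask']); print(n,t,round(d['conf'],2),np.round(c,1),s[2:].tolist(),np.round(world(n,c,z if z!=.014 else .01),4))
st()
E
```

```text
top base_disc 0.8 [261.4 280.9] [20, 21, 330] [0.415  0.2344 0.01  ]
top white1 0.92 [215.8 277.8] [21, 21, 353] [0.4215 0.3458 0.01  ]
top white1 0.91 [290.1 322.4] [21, 22, 351] [0.3143 0.1625 0.01  ]
top white1 0.9 [309.4 233.3] [20, 19, 290] [0.5335 0.1177 0.01  ]
top white1 0.87 [378.6 283.7] [20, 19, 297] [ 0.4106 -0.0548  0.01  ]
top white1 0.74 [317.5 276.7] [20, 20, 326] [0.4266 0.0965 0.01  ]
top white1 0.64 [348.8 305.4] [21, 20, 326] [0.3569 0.0185 0.01  ]
top white1 0.61 [223.4 224.9] [20, 21, 318] [0.5519 0.3301 0.01  ]
top cap_disc 0.56 [265.  221.4] [19, 19, 289] [0.5617 0.2279 0.01  ]
top plate 0.58 [396.8 240.2] [73, 34, 1420] [ 0.5183 -0.0971  0.024 ]
top carriage_post 0.66 [396.7 240.5] [72, 34, 1387] [ 0.5157 -0.0875  0.074 ]
top vessel 0.58 [335.8 156.8] [22, 28, 467] [0.7036 0.0596 0.112 ]
top sleeve 0.96 [178.8 169.9] [37, 31, 767] [0.6646 0.4085 0.13  ]
top sleeve 0.73 [309.8 233.6] [17, 18, 254] [0.5267 0.1168 0.13  ]
top carton 0.68 [147.5 292.4] [60, 43, 2171] [0.388  0.4965 0.05  ]
top knob_top 0.62 [516.6 234.4] [22, 18, 314] [ 0.5225 -0.2817  0.272 ]
to
[... 767 characters left out ...]
.01  ]
scene plate 0.58 [271.3 235.2] [50, 46, 978] [ 0.5186 -0.0914  0.024 ]
scene plate 0.54 [233.5 205.7] [118, 127, 5155] [ 0.5363 -0.2455  0.024 ]
scene carriage_post 0.86 [271.1 235.1] [49, 45, 989] [ 0.5367 -0.0646  0.074 ]
scene vessel 0.75 [248.7 303.3] [22, 34, 555] [0.7194 0.0755 0.112 ]
scene sleeve 0.8 [357.2 399.4] [24, 38, 719] [0.6893 0.4332 0.13  ]
scene carton 0.56 [460.4 353.6] [60, 57, 1923] [0.3994 0.5043 0.05  ]
scene knob_top 0.48 [216.3 140.7] [14, 14, 165] [ 0.5278 -0.2788  0.272 ]
scene gauge_stand 0.86 [233.5 205.8] [118, 127, 5218] [ 0.5864 -0.1497  0.17  ]
t 1.2 tcp [0.1901 0.6215 0.2313] yaxis [ 0.292  0.956 -0.   ] z [-0. -0. -1.] F [ 0.19  0.37 -0.18] op 0.997
```

```bash
python3 - <<'E'
from h import *
im=grab_frame("top"); cv2.imwrite("pics/plate1.png",cv2.resize(im[200:275,340:440,::-1],None,fx=8,fy=8,interpolation=cv2.INTER_CUBIC))
im2=grab_frame("scene"); cv2.imwrite("pics/plate1s.png",cv2.resize(im2[195:275,225:325,::-1],None,fx=7,fy=7,interpolation=cv2.INTER_CUBIC))
cv2.imwrite("pics/discs1.png",cv2.resize(im[210:300,200:330,::-1],None,fx=6,fy=6,interpolation=cv2.INTER_CUBIC))
E
```

```text
(no output)
```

View pics/plate1.png

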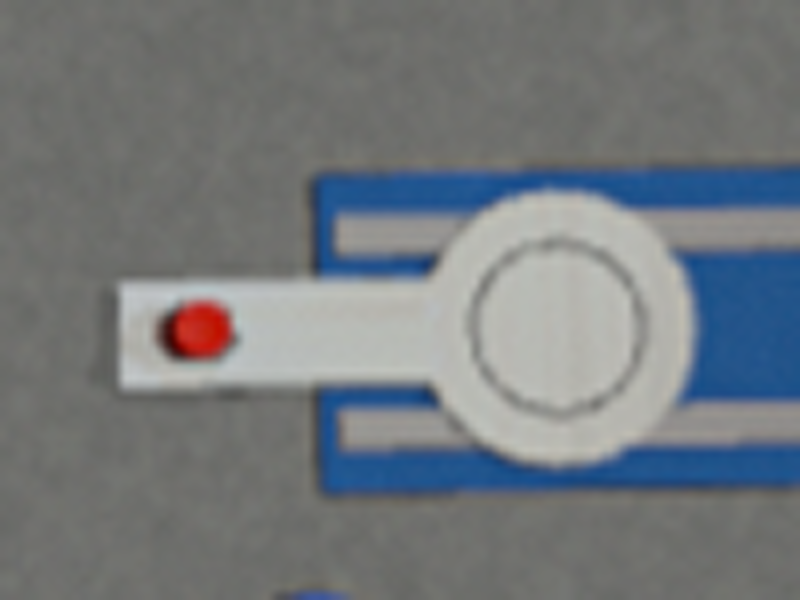

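View pics/plate1s.png

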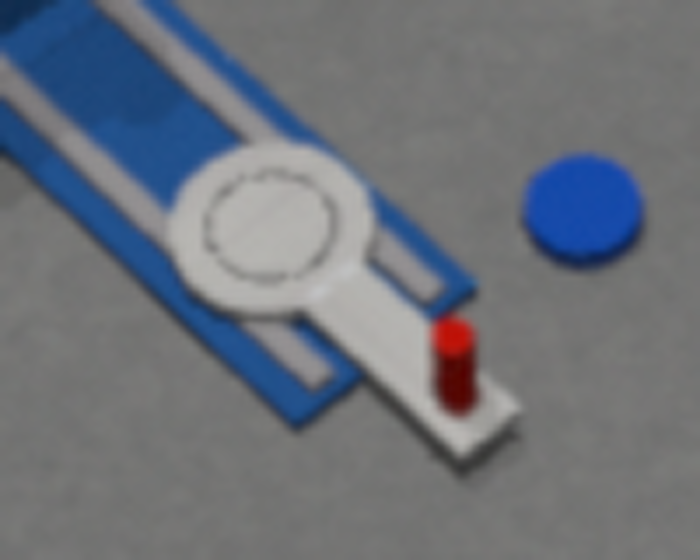

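View pics/discs1.png

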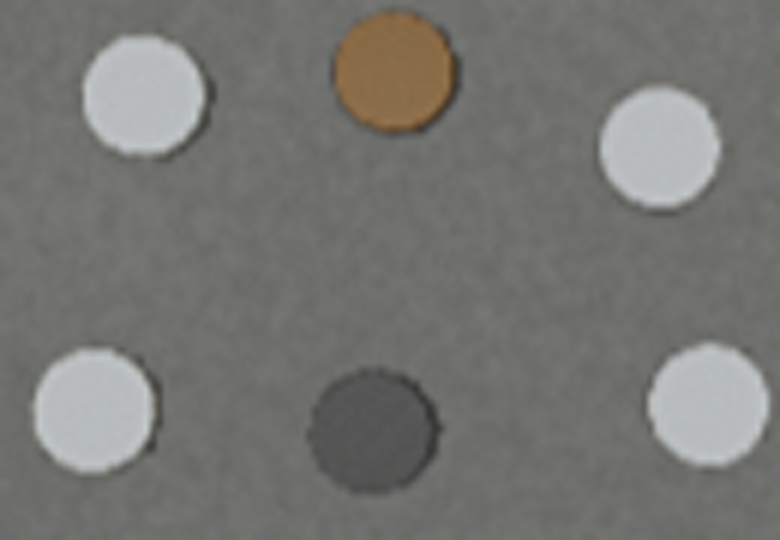

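```bash
cat >> h.py <<'E'
def fit(im,c,kind,w=16,k=8):
    """subpixel circle/ellipse centre of a disc's top face near pixel c"""
    x0,y0=int(c[0])-w,int(c[1])-w
    p=im[y0:y0+2*w+1,x0:x0+2*w+1].astype(np.float32)
    if kind=='brown': g=p[:,:,0]-p[:,:,2]
    elif kind=='red': g=p[:,:,0]-p[:,:,1]
    elif kind=='yellow': g=p[:,:,0]-p[:,:,2]
    else: g=p.mean(2)
    b=np.median(np.r_[g[0],g[-1],g[:,0],g[:,-1]]); f=np.median(g[w-3:w+4,w-3:w+4])
    g=cv2.resize(g,None,fx=k,fy=k,interpolation=cv2.INTER_CUBIC)
    if kind=='dark': m=(g<(b+f)/2)&(g>f-(b-f)*.45)
    else: m=(g>(b+f)/2) if f>b else (g<(b+f)/2)
    m=m.astype(np.uint8)
    if kind=='dark': m=cv2.morphologyEx(m,cv2.MORPH_OPEN,np.ones((9,9),np.uint8))
    cs,_=cv2.findContours(m,cv2.RETR_EXTERNAL,cv2.CHAIN_APPROX_NONE)
    q=max(cs,key=cv2.contourArea); e=cv2.fitEllipse(q)
    return np.array([x0+(e[0][0]+.5)/k-.5,y0+(e[0][1]+.5)/k-.5]),np.array(e[1])/k
E
python3 - <<'E'
from h import *
im=grab_frame("top");im2=grab_frame("scene")
L=[("base",'dark',(262,281),(377,291)),("wA",'w',(216,278),(405,321)),("wB",'w',(309,233),(316,288)),("wC",'w',(317,277),(340,261)),("wD",'w',(223,225),(366,347)),("cap",'brown',(265,221),(336,323))]
P={}
for n,k,a,b in L:
    ca,sa=fit(im,a,k); cb,sb=fit(im2,b,k,14)
    print(n,np.round(ca,1),np.round(sa,1),np.round(world("top",ca,.014),4),np.round(sb,1),np.round(world("scene",cb,.014),4))
print('plate',world("top",(409.4,240.4),.024),world("scene",(263.3,226.9),.024))
print('post',world("top",(364.8,240.6),.074))
cc=fit(im,(364,241),'red',6); print(cc,world("top",cc[0],.074))
cc=fit(im,(518,235),'yellow',14); print(cc,world("top",cc[0],.272))
E
```

```text
base [260.9 281.5] [19.7 21.2] [0.4136 0.2352 0.014 ] [15.9 19.9] [0.4146 0.2333 0.014 ]
wA [215.  277.9] [19.7 20.3] [0.4214 0.347  0.014 ] [16.7 18.8] [0.4214 0.3459 0.014 ]
wB [309.5 234. ] [19.6 19.7] [0.5315 0.1173 0.014 ] [15.8 17.9] [0.5314 0.1163 0.014 ]
wC [317.7 277. ] [19.7 20. ] [0.4258 0.096  0.014 ] [15.  17.4] [0.426  0.0949 0.014 ]
wD [223.3 225.4] [19.6 19.9] [0.5504 0.3296 0.014 ] [17.7 19.1] [0.5503 0.3285 0.014 ]
cap [265.3 221.5] [19.8 20. ] [0.5612 0.2269 0.014 ] [17.6 18.4] [0.5624 0.2272 0.014 ]
plate [ 0.51821051 -0.12814354  0.024     ] [ 0.51791516 -0.12871184  0.024     ]
post [ 0.51461776 -0.01242178  0.074     ]
(array([364.6459198 , 240.75932121]), array([6.89663029, 7.51484871])) [ 0.51423975 -0.01206182  0.074     ]
(array([518.52035332, 234.65337944]), array([17.95972824, 18.38256454])) [ 0.52212378 -0.28534964  0.272     ]
```

{"name": "move_arm", "arguments": {
  "increments": [
    {"x": 2.2, "y": -3.9, "wz": 0.06},
    {"x": 4.4, "y": -7.8, "wz": 0.12},
    {"x": 6.8, "y": -11.7, "wz": 0.18},
    {"x": 9.0, "y": -15.6, "wz": 0.24},
    {"x": 11.3, "y": -19.5, "wz": 0.297},
    {"x": 13.5, "y": -23.4, "wz": 0.297},
    {"x": 15.8, "y": -27.3, "wz": 0.297},
    {"x": 18.0, "y": -31.2, "wz": 0.297}
  ],
  "fingers": 0,
  "newtons": 30
}}

```text
invalid input at $.increments[0]: expected keys x, y, z, wx, wy, wz
```

{"name": "move_arm", "arguments": {
  "increments": [
    {"x": 2.2, "y": -3.8, "z": -1},
    {"x": 4.4, "y": -7.5, "z": -4},
    {"x": 4.4, "y": -7.5, "z": -8},
    {"x": 4.4, "y": -7.5, "z": -12},
    {"x": 4.4, "y": -7.5, "z": -13},
    {"x": 4.4, "y": -7.5, "z": -13}
  ]
}}

```text
invalid input at $.increments[0]: expected keys x, y, z, wx, wy, wz
```

```bash
python3 -c "
from h import *
st(); print(np.round(monitor.sense()['joint_pos'],2))
cv2.imwrite('pics/a1.png',grab_frame('scene')[:,:,::-1])"
```

```text
t 1.4 tcp [0.1901 0.6215 0.2313] yaxis [ 0.292  0.956 -0.   ] z [-0. -0. -1.] F [ 0.24 -0.07  0.42] op 1.002
[-1.3   0.61 -0.01  1.42  0.01  1.1  -0.04]
```

View pics/a1.png

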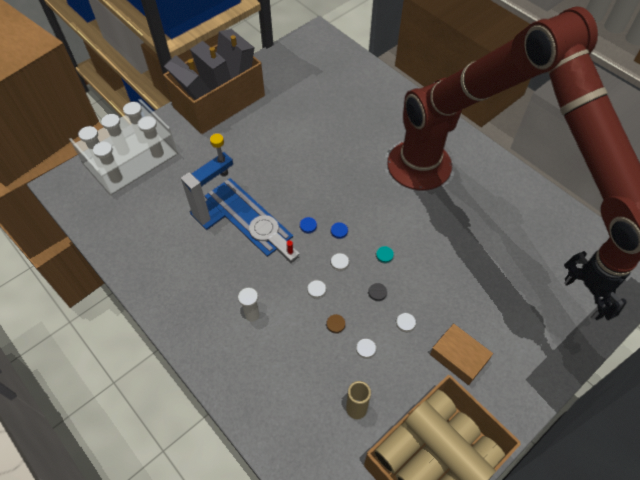

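All six keys are needed in every row; the scene is unchanged.

{"name": "move_arm", "arguments": {
  "increments": [
    {"x": 2.2, "y": -3.9, "z": 0, "wx": 0, "wy": 0, "wz": 0.06},
    {"x": 4.4, "y": -7.8, "z": 0, "wx": 0, "wy": 0, "wz": 0.12},
    {"x": 6.8, "y": -11.7, "z": 0, "wx": 0, "wy": 0, "wz": 0.18},
    {"x": 9.0, "y": -15.6, "z": 0, "wx": 0, "wy": 0, "wz": 0.24},
    {"x": 11.3, "y": -19.5, "z": 0, "wx": 0, "wy": 0, "wz": 0.297},
    {"x": 13.5, "y": -23.4, "z": 0, "wx": 0, "wy": 0, "wz": 0.297},
    {"x": 15.8, "y": -27.3, "z": 0, "wx": 0, "wy": 0, "wz": 0.297},
    {"x": 18.0, "y": -31.2, "z": 0, "wx": 0, "wy": 0, "wz": 0.297}
  ],
  "fingers": 0,
  "newtons": 30
}}

```text
time: 2.25
position: [0.371, 0.308, 0.2317]
tcp_rot: [-0.0, 1.0, 0.0, 0.0]
ft_force: [-0.2, -0.7, -0.2]
opening: 1.003
```

{"name": "move_arm", "arguments": {
  "increments": [
    {"x": 2.2, "y": -3.8, "z": -1, "wx": 0, "wy": 0, "wz": 0},
    {"x": 4.4, "y": -7.5, "z": -4, "wx": 0, "wy": 0, "wz": 0},
    {"x": 4.4, "y": -7.5, "z": -8, "wx": 0, "wy": 0, "wz": 0},
    {"x": 4.4, "y": -7.5, "z": -12, "wx": 0, "wy": 0, "wz": 0},
    {"x": 4.4, "y": -7.5, "z": -13, "wx": 0, "wy": 0, "wz": 0},
    {"x": 4.4, "y": -7.5, "z": -13, "wx": 0, "wy": 0, "wz": 0}
  ]
}}

```text
time: 2.85
position: [0.4134, 0.2344, 0.1005]
tcp_rot: [-0.0, 1.0, -0.001, -0.001]
ft_force: [0.3, -0.1, -0.3]
opening: 1.001
```

```bash
python3 -c "
from h import *
st(); print(np.round(monitor.sense()['joint_pos'],2))
cv2.imwrite('pics/a2.png',grab_frame('scene')[:,:,::-1])"
```

```text
t 2.85 tcp [0.4134 0.2344 0.1005] yaxis [-0.001  1.    -0.002] z [-0.003 -0.002 -1.   ] F [ 0.26 -0.06 -0.34] op 1.001
[-0.54  0.54 -0.04  2.06  0.04  0.54  0.97]
```

View pics/a2.png

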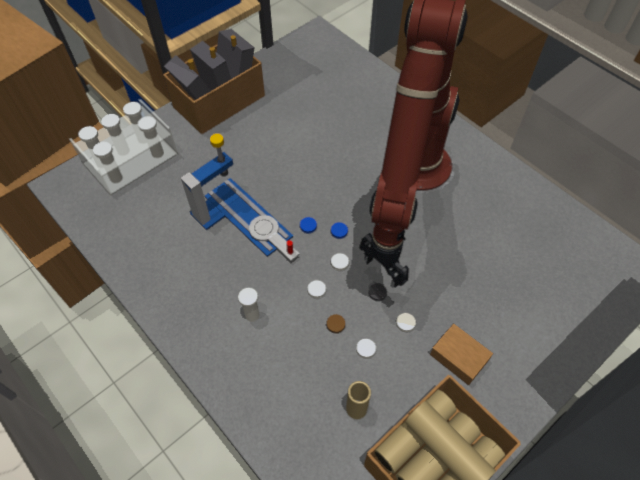

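{"name": "move_arm", "arguments": {
  "increments": [
    {"x": 0.05, "y": 0, "z": -3, "wx": 0, "wy": 0, "wz": 0},
    {"x": 0.05, "y": 0, "z": -6, "wx": 0, "wy": 0, "wz": 0},
    {"x": 0.05, "y": 0, "z": -8, "wx": 0, "wy": 0, "wz": 0},
    {"x": 0.05, "y": 0, "z": -9, "wx": 0, "wy": 0, "wz": 0},
    {"x": 0.05, "y": 0, "z": -9.8, "wx": 0, "wy": 0, "wz": 0},
    {"x": 0.05, "y": 0, "z": -9.8, "wx": 0, "wy": 0, "wz": 0}
  ]
}}

```text
time: 3.5
position: [0.4151, 0.2351, 0.0037]
tcp_rot: [-0.0, 1.0, 0.0, 0.0]
ft_force: [-1.0, -0.5, -0.6]
opening: 1.0
```

{"name": "move_arm", "arguments": {
  "increments": [
    {"x": 0, "y": 0, "z": 0, "wx": 0, "wy": 0, "wz": 0},
    {"x": 0, "y": 0, "z": 0, "wx": 0, "wy": 0, "wz": 0},
    {"x": 0, "y": 0, "z": 0, "wx": 0, "wy": 0, "wz": 0},
    {"x": 0, "y": 0, "z": 0, "wx": 0, "wy": 0, "wz": 0},
    {"x": 0, "y": 0, "z": 0, "wx": 0, "wy": 0, "wz": 0},
    {"x": 0, "y": 0, "z": 0, "wx": 0, "wy": 0, "wz": 0}
  ],
  "fingers": 255
}}

```text
time: 4.1
position: [0.415, 0.2346, 0.0044]
tcp_rot: [0.0, 1.0, 0.0, 0.001]
ft_force: [-1.0, -0.4, 5.6]
opening: 0.567
```

{"name": "move_arm", "arguments": {
  "increments": [
    {"x": 0, "y": 0, "z": 0.5, "wx": 0, "wy": 0, "wz": 0},
    {"x": 0, "y": 0, "z": 1.5, "wx": 0, "wy": 0, "wz": 0},
    {"x": 0, "y": 0, "z": 4, "wx": 0, "wy": 0, "wz": 0},
    {"x": 0, "y": 0, "z": 7, "wx": 0, "wy": 0, "wz": 0},
    {"x": 0, "y": 0, "z": 10, "wx": 0, "wy": 0, "wz": 0},
    {"x": 0, "y": 0, "z": 10, "wx": 0, "wy": 0, "wz": 0}
  ]
}}

```text
time: 4.7
position: [0.4168, 0.2359, 0.1072]
tcp_rot: [-0.0, 1.0, 0.002, 0.004]
ft_force: [1.2, 0.3, -2.8]
opening: 0.566
```

```bash
python3 -c "
from h import *
st()
im=grab_frame('scene'); cv2.imwrite('pics/a3.png',cv2.resize(im[200:340,320:460,::-1],None,fx=4,fy=4,interpolation=cv2.INTER_CUBIC))"
```

```text
t 4.7 tcp [0.4168 0.2359 0.1072] yaxis [-0.     1.     0.005] z [ 0.007  0.005 -1.   ] F [ 1.25  0.25 -2.77] op 0.566
```

View pics/a3.png

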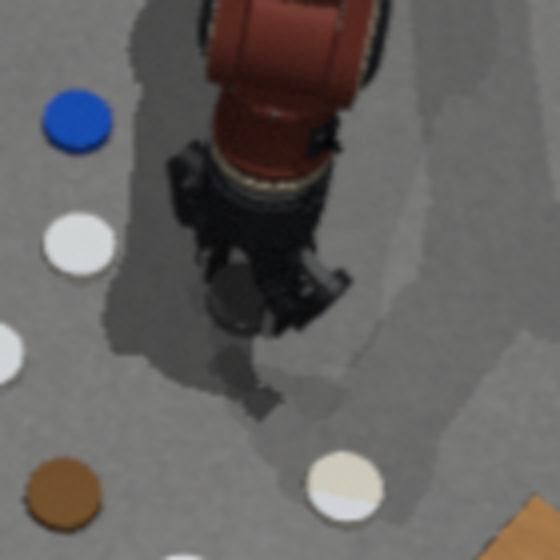

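{"name": "move_arm", "arguments": {
  "increments": [
    {"x": 0, "y": -2, "z": 3, "wx": 0, "wy": 0, "wz": 0},
    {"x": 1, "y": -6, "z": 4, "wx": 0, "wy": 0, "wz": 0},
    {"x": 2.5, "y": -10.5, "z": 4, "wx": 0, "wy": 0, "wz": 0},
    {"x": 4, "y": -15, "z": 4, "wx": 0, "wy": 0, "wz": 0},
    {"x": 5.5, "y": -19.5, "z": 4, "wx": 0, "wy": 0, "wz": 0},
    {"x": 7, "y": -24, "z": 4, "wx": 0, "wy": 0, "wz": 0},
    {"x": 8.5, "y": -28.5, "z": 4, "wx": 0, "wy": 0, "wz": 0},
    {"x": 9.5, "y": -32.5, "z": 4, "wx": 0, "wy": 0, "wz": 0}
  ]
}}

```text
time: 5.55
position: [0.5092, -0.0931, 0.142]
tcp_rot: [0.001, 1.0, -0.0, -0.001]
ft_force: [1.0, 0.1, -1.3]
opening: 0.564
```

{"name": "move_arm", "arguments": {
  "increments": [
    {"x": 0.6, "y": -2.5, "z": 0, "wx": 0, "wy": 0, "wz": 0},
    {"x": 0.9, "y": -3.8, "z": 0, "wx": 0, "wy": 0, "wz": 0},
    {"x": 0.9, "y": -3.8, "z": -3, "wx": 0, "wy": 0, "wz": 0},
    {"x": 0.9, "y": -3.8, "z": -6, "wx": 0, "wy": 0, "wz": 0},
    {"x": 0.9, "y": -3.8, "z": -8, "wx": 0, "wy": 0, "wz": 0},
    {"x": 0.9, "y": -3.8, "z": -9, "wx": 0, "wy": 0, "wz": 0},
    {"x": 0.9, "y": -3.8, "z": -9, "wx": 0, "wy": 0, "wz": 0},
    {"x": 0.9, "y": -3.8, "z": -9, "wx": 0, "wy": 0, "wz": 0}
  ]
}}

```text
time: 6.35
position: [0.519, -0.1278, 0.0537]
tcp_rot: [-0.001, 1.0, 0.0, 0.0]
ft_force: [0.1, -0.3, -2.2]
opening: 0.564
```

```bash
python3 -c "
from h import *
st()
im=grab_frame('scene'); cv2.imwrite('pics/a4.png',cv2.resize(im[160:300,200:340,::-1],None,fx=4,fy=4,interpolation=cv2.INTER_CUBIC))"
```

```text
t 6.35 tcp [ 0.519  -0.1278  0.0537] yaxis [-0.001  1.     0.   ] z [ 0.001  0.    -1.   ] F [ 0.13 -0.27 -2.24] op 0.564
```

View pics/a4.png

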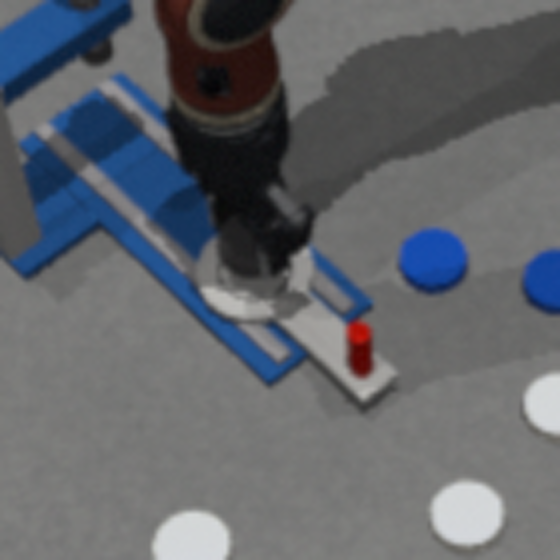

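{"name": "move_arm", "arguments": {
  "increments": [
    {"x": 0, "y": -0.05, "z": -1, "wx": 0, "wy": 0, "wz": 0},
    {"x": 0, "y": -0.05, "z": -1.8, "wx": 0, "wy": 0, "wz": 0},
    {"x": 0, "y": -0.05, "z": -2.2, "wx": 0, "wy": 0, "wz": 0},
    {"x": 0, "y": -0.05, "z": -2.45, "wx": 0, "wy": 0, "wz": 0},
    {"x": 0, "y": -0.05, "z": -2.5, "wx": 0, "wy": 0, "wz": 0},
    {"x": 0, "y": -0.05, "z": -2.5, "wx": 0, "wy": 0, "wz": 0}
  ]
}}

```text
time: 7.0
position: [0.5182, -0.1289, 0.0285]
tcp_rot: [-0.0, 1.0, 0.0, -0.0]
ft_force: [-1.2, 0.3, 1.7]
opening: 0.564
```

{"name": "move_arm", "arguments": {
  "increments": [
    {"x": 0, "y": 0, "z": 0, "wx": 0, "wy": 0, "wz": 0},
    {"x": 0, "y": 0, "z": 0, "wx": 0, "wy": 0, "wz": 0},
    {"x": 0, "y": 0, "z": 0, "wx": 0, "wy": 0, "wz": 0},
    {"x": 0, "y": 0, "z": 2, "wx": 0, "wy": 0, "wz": 0},
    {"x": 0, "y": 0, "z": 6, "wx": 0, "wy": 0, "wz": 0},
    {"x": 0, "y": 0, "z": 11, "wx": 0, "wy": 0, "wz": 0}
  ],
  "fingers": 0
}}

```text
time: 7.6
position: [0.5173, -0.1287, 0.138]
tcp_rot: [-0.0, 1.0, 0.0, -0.002]
ft_force: [1.8, -0.5, -0.8]
opening: 0.999
```

{"name": "move_arm", "arguments": {
  "increments": [
    {"x": -1, "y": 4, "z": 0, "wx": 0, "wy": 0, "wz": 0},
    {"x": -2.5, "y": 8.5, "z": 0, "wx": 0, "wy": 0, "wz": 0},
    {"x": -4, "y": 13, "z": 0, "wx": 0, "wy": 0, "wz": 0},
    {"x": -6, "y": 17.5, "z": 0, "wx": 0, "wy": 0, "wz": 0},
    {"x": -8, "y": 21, "z": 0, "wx": 0, "wy": 0, "wz": 0},
    {"x": -9.2, "y": 22.4, "z": 0, "wx": 0, "wy": 0, "wz": 0},
    {"x": -9.2, "y": 22.4, "z": -2, "wx": 0, "wy": 0, "wz": 0}
  ]
}}

```text
time: 8.3
position: [0.4264, 0.0989, 0.1199]
tcp_rot: [-0.004, 1.0, 0.001, 0.002]
ft_force: [0.0, 0.1, 0.1]
opening: 0.999
```

```bash
cat > chk.py <<'E'
from h import *
import sys
st()
im=grab_frame('top');im2=grab_frame('scene')
for n,i,a,w in(("top",im,(409,241),26),("scene",im2,(263,227),26)):
    cv2.imwrite(f"pics/{sys.argv[1]}{n}.png",cv2.resize(i[a[1]-30:a[1]+30,a[0]-35:a[0]+35,::-1],None,fx=8,fy=8,interpolation=cv2.INTER_CUBIC))
for d in masks_of('scene','white1'):
    if d['conf']>.3:
        c,s=cen(d['mask']); print(round(d['conf'],2),np.round(world('scene',c,.01),4),np.round(im2[int(c[1]),int(c[0])]))
E
python3 chk.py b1; python3 -c "
import cv2,numpy as np
a=cv2.imread('pics/b1top.png');b=cv2.imread('pics/b1scene.png');cv2.imwrite('pics/b1.png',cv2.resize(np.hstack([a,b]),(800,343)))"
```

```text
t 8.3 tcp [0.4264 0.0989 0.1199] yaxis [-0.007  1.     0.003] z [ 0.004  0.003 -1.   ] F [0.02 0.12 0.12] op 0.999
0.7 [0.3175 0.1623 0.01  ] [  0 133 129]
0.65 [0.4283 0.095  0.01  ] [131 129 119]
0.59 [0.552 0.329 0.01 ] [211 214 218]
0.58 [0.5331 0.1165 0.01  ] [211 214 216]
0.56 [ 0.4133 -0.0555  0.01  ] [ 22  76 175]
0.52 [0.4236 0.3457 0.01  ] [212 215 218]
```

View pics/b1top.png

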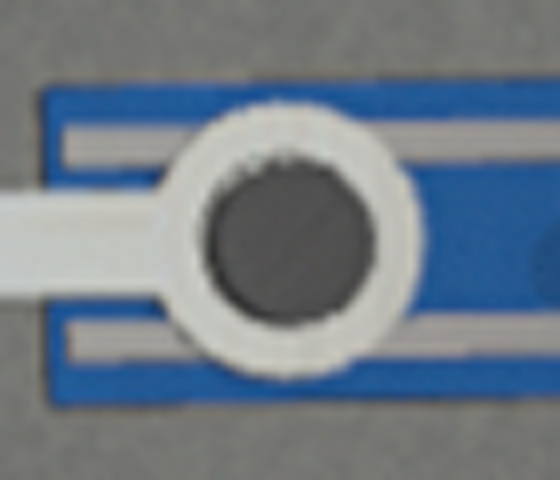

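View pics/b1scene.png

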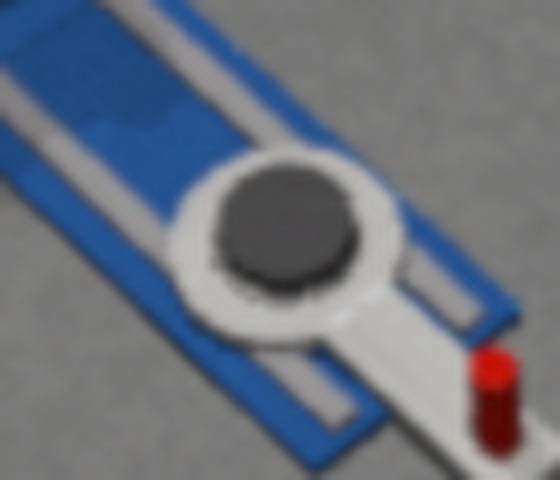

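```bash
cat > m.py <<'E'
from h import *
import sys
z=float(sys.argv[1]);k=sys.argv[2]
P=np.array([.518,-.1284,z])
for n in('top','scene'):
    im=grab_frame(n); c=proj(n,P)
    # radial edge: Hough-free: fit on contrast with the plate/other
    f,s=fit(im,c,k,12 if n=='top' else 11)
    print(n,'exp',np.round(c,1),'got',np.round(f,1),np.round(s,1),np.round(world(n,f,z),4))
E
python3 m.py .038 dark
```

```text
top exp [410.7 240.3] got [409.6 240.9] [21.1 21.8] [ 0.5166 -0.1256  0.038 ]
scene exp [262.9 224.3] got [263.4 225.6] [16.8 17.8] [ 0.5199 -0.1238  0.038 ]
```

{"name": "move_arm", "arguments": {
  "increments": [
    {"x": -0.05, "y": 0.05, "z": -4, "wx": 0, "wy": 0, "wz": 0},
    {"x": -0.05, "y": 0.05, "z": -8, "wx": 0, "wy": 0, "wz": 0},
    {"x": -0.05, "y": 0.05, "z": -10, "wx": 0, "wy": 0, "wz": 0},
    {"x": -0.05, "y": 0.05, "z": -11, "wx": 0, "wy": 0, "wz": 0},
    {"x": -0.05, "y": 0.05, "z": -11.4, "wx": 0, "wy": 0, "wz": 0},
    {"x": -0.05, "y": 0.05, "z": -11.4, "wx": 0, "wy": 0, "wz": 0}
  ]
}}

```text
time: 9.15
position: [0.4268, 0.0954, 0.0047]
tcp_rot: [0.0, 1.0, 0.0, 0.001]
ft_force: [-0.4, 0.4, 0.6]
opening: 1.0
```

{"name": "move_arm", "arguments": {
  "increments": [
    {"x": 0, "y": 0, "z": 0, "wx": 0, "wy": 0, "wz": 0},
    {"x": 0, "y": 0, "z": 0, "wx": 0, "wy": 0, "wz": 0},
    {"x": 0, "y": 0, "z": 0, "wx": 0, "wy": 0, "wz": 0},
    {"x": 0, "y": 0, "z": 0, "wx": 0, "wy": 0, "wz": 0},
    {"x": 0, "y": 0, "z": 0, "wx": 0, "wy": 0, "wz": 0},
    {"x": 0, "y": 0, "z": 0, "wx": 0, "wy": 0, "wz": 0}
  ],
  "fingers": 255
}}

```text
time: 9.75
position: [0.4267, 0.0957, 0.0055]
tcp_rot: [-0.0, 1.0, 0.0, 0.001]
ft_force: [-0.6, -0.5, 6.7]
opening: 0.562
```

{"name": "move_arm", "arguments": {
  "increments": [
    {"x": 0, "y": 0, "z": 0.5, "wx": 0, "wy": 0, "wz": 0},
    {"x": 0, "y": 0, "z": 2, "wx": 0, "wy": 0, "wz": 0},
    {"x": 0, "y": 0, "z": 5, "wx": 0, "wy": 0, "wz": 0},
    {"x": 0, "y": 0, "z": 9, "wx": 0, "wy": 0, "wz": 0},
    {"x": 0, "y": 0, "z": 12, "wx": 0, "wy": 0, "wz": 0},
    {"x": 0, "y": 0, "z": 14, "wx": 0, "wy": 0, "wz": 0}
  ]
}}

```text
time: 10.35
position: [0.4265, 0.0957, 0.1469]
tcp_rot: [-0.0, 1.0, 0.0, 0.002]
ft_force: [0.4, -0.7, -0.4]
opening: 0.564
```

{"name": "move_arm", "arguments": {
  "increments": [
    {"x": 1, "y": -3, "z": 0, "wx": 0, "wy": 0, "wz": 0},
    {"x": 3, "y": -7.5, "z": 0, "wx": 0, "wy": 0, "wz": 0},
    {"x": 5, "y": -12, "z": 0, "wx": 0, "wy": 0, "wz": 0},
    {"x": 7, "y": -16.5, "z": 0, "wx": 0, "wy": 0, "wz": 0},
    {"x": 8.5, "y": -20.5, "z": 0, "wx": 0, "wy": 0, "wz": 0},
    {"x": 9.2, "y": -22.4, "z": -1, "wx": 0, "wy": 0, "wz": 0},
    {"x": 9.2, "y": -22.4, "z": -4, "wx": 0, "wy": 0, "wz": 0},
    {"x": 9.2, "y": -22.4, "z": -7.5, "wx": 0, "wy": 0, "wz": 0}
  ]
}}

```text
time: 11.15
position: [0.5191, -0.1301, 0.0698]
tcp_rot: [0.001, 1.0, -0.001, 0.002]
ft_force: [-0.6, 0.1, -0.8]
opening: 0.561
```

{"name": "move_arm", "arguments": {
  "increments": [
    {"x": 0, "y": 0, "z": -0.8, "wx": 0, "wy": 0, "wz": 0},
    {"x": 0, "y": 0, "z": -0.8, "wx": 0, "wy": 0, "wz": 0},
    {"x": 0, "y": 0, "z": -0.8, "wx": 0, "wy": 0, "wz": 0}
  ]
}}

```text
time: 11.45
position: [0.5189, -0.1284, 0.0625]
tcp_rot: [-0.0, 1.0, -0.0, 0.001]
ft_force: [0.2, 0.4, -0.4]
opening: 0.565
```

Down 19 mm to z = 0.0435.

{"name": "move_arm", "arguments": {
  "increments": [
    {"x": 0, "y": 0, "z": -0.8, "wx": 0, "wy": 0, "wz": 0},
    {"x": 0, "y": 0, "z": -1.4, "wx": 0, "wy": 0, "wz": 0},
    {"x": 0, "y": 0, "z": -1.7, "wx": 0, "wy": 0, "wz": 0},
    {"x": 0, "y": 0, "z": -1.9, "wx": 0, "wy": 0, "wz": 0},
    {"x": 0, "y": 0, "z": -1.95, "wx": 0, "wy": 0, "wz": 0},
    {"x": 0, "y": 0, "z": -1.95, "wx": 0, "wy": 0, "wz": 0}
  ]
}}

```text
time: 12.05
position: [0.518, -0.1284, 0.0435]
tcp_rot: [-0.0, 1.0, -0.0, 0.0]
ft_force: [-3.5, -0.5, 11.2]
opening: 0.565
```

{"name": "move_arm", "arguments": {
  "increments": [
    {"x": 0, "y": 0, "z": 0.1, "wx": 0, "wy": 0, "wz": 0},
    {"x": 0, "y": 0, "z": 0.1, "wx": 0, "wy": 0, "wz": 0}
  ]
}}

```text
time: 12.25
position: [0.5182, -0.1285, 0.0435]
tcp_rot: [-0.0, 1.0, -0.0, 0.0]
ft_force: [-1.9, 0.6, 6.5]
opening: 0.563
```

{"name": "move_arm", "arguments": {
  "increments": [
    {"x": 0, "y": 0, "z": 0, "wx": 0, "wy": 0, "wz": 0},
    {"x": 0, "y": 0, "z": 0, "wx": 0, "wy": 0, "wz": 0},
    {"x": 0, "y": 0, "z": 0, "wx": 0, "wy": 0, "wz": 0},
    {"x": 0, "y": 0, "z": 2, "wx": 0, "wy": 0, "wz": 0},
    {"x": 0, "y": 0, "z": 6, "wx": 0, "wy": 0, "wz": 0},
    {"x": 0, "y": 0, "z": 10, "wx": 0, "wy": 0, "wz": 0}
  ],
  "fingers": 0
}}

```text
time: 12.85
position: [0.5174, -0.1283, 0.143]
tcp_rot: [-0.0, 1.0, 0.0, -0.001]
ft_force: [1.5, -0.5, -0.6]
opening: 1.0
```

{"name": "move_arm", "arguments": {
  "increments": [
    {"x": 0, "y": 4, "z": 0, "wx": 0, "wy": 0, "wz": 0},
    {"x": 0.5, "y": 8.5, "z": 0, "wx": 0, "wy": 0, "wz": 0},
    {"x": 1, "y": 13, "z": 0, "wx": 0, "wy": 0, "wz": 0},
    {"x": 1.3, "y": 17.5, "z": 0, "wx": 0, "wy": 0, "wz": 0},
    {"x": 1.3, "y": 22, "z": 0, "wx": 0, "wy": 0, "wz": 0},
    {"x": 1.3, "y": 24.5, "z": 0, "wx": 0, "wy": 0, "wz": 0},
    {"x": 1.3, "y": 24.5, "z": 0, "wx": 0, "wy": 0, "wz": 0}
  ]
}}

```text
time: 13.55
position: [0.5303, 0.1229, 0.1425]
tcp_rot: [-0.005, 1.0, 0.002, -0.0]
ft_force: [-0.0, 0.3, -0.6]
opening: 0.999
```

```bash
python3 chk.py b2; cp pics/top0.png pics/x.png; python3 -c "
import cv2,numpy as np
a=cv2.imread('pics/b2top.png');b=cv2.imread('pics/b2scene.png');cv2.imwrite('pics/b2.png',cv2.resize(np.hstack([a,b]),(800,343)))"
```

```text
t 13.55 tcp [0.5303 0.1229 0.1425] yaxis [-0.01   1.     0.004] z [-0.     0.004 -1.   ] F [-0.03  0.31 -0.64] op 0.999
0.76 [0.3165 0.1619 0.01  ] [  0 152 147]
0.7 [0.4237 0.3445 0.01  ] [213 216 218]
0.65 [ 0.5065 -0.149   0.01  ] [213 216 216]
0.64 [0.3562 0.0186 0.01  ] [ 18  52 119]
0.62 [0.5508 0.3293 0.01  ] [213 216 220]
0.57 [0.5345 0.1169 0.01  ] [147 144 134]
```

View pics/b2.png

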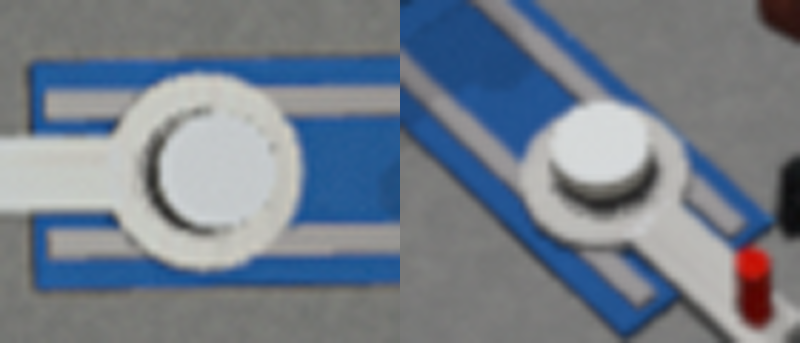

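{"name": "move_arm", "arguments": {
  "increments": [
    {"x": 0, "y": 0, "z": -4, "wx": 0, "wy": 0, "wz": 0},
    {"x": 0, "y": 0, "z": -8, "wx": 0, "wy": 0, "wz": 0},
    {"x": 0, "y": 0, "z": -11, "wx": 0, "wy": 0, "wz": 0},
    {"x": 0, "y": 0, "z": -13, "wx": 0, "wy": 0, "wz": 0},
    {"x": 0, "y": 0, "z": -13.8, "wx": 0, "wy": 0, "wz": 0},
    {"x": 0, "y": 0, "z": -13.8, "wx": 0, "wy": 0, "wz": 0}
  ]
}}

```text
time: 14.3
position: [0.5307, 0.1146, 0.004]
tcp_rot: [0.001, 1.0, -0.001, -0.001]
ft_force: [-1.0, -0.5, 0.1]
opening: 0.998
```

{"name": "move_arm", "arguments": {
  "increments": [
    {"x": 0, "y": 0, "z": 0, "wx": 0, "wy": 0, "wz": 0},
    {"x": 0, "y": 0, "z": 0, "wx": 0, "wy": 0, "wz": 0},
    {"x": 0, "y": 0, "z": 0, "wx": 0, "wy": 0, "wz": 0},
    {"x": 0, "y": 0, "z": 0, "wx": 0, "wy": 0, "wz": 0},
    {"x": 0, "y": 0, "z": 0, "wx": 0, "wy": 0, "wz": 0},
    {"x": 0, "y": 0, "z": 0, "wx": 0, "wy": 0, "wz": 0}
  ],
  "fingers": 255
}}

```text
time: 14.9
position: [0.5321, 0.1166, 0.0064]
tcp_rot: [-0.0, 1.0, 0.0, 0.001]
ft_force: [0.2, -0.1, 5.8]
opening: 0.561
```

{"name": "move_arm", "arguments": {
  "increments": [
    {"x": 0, "y": 0, "z": 0.5, "wx": 0, "wy": 0, "wz": 0},
    {"x": 0, "y": 0, "z": 2, "wx": 0, "wy": 0, "wz": 0},
    {"x": 0, "y": 0, "z": 5, "wx": 0, "wy": 0, "wz": 0},
    {"x": 0, "y": 0, "z": 9, "wx": 0, "wy": 0, "wz": 0},
    {"x": 0, "y": 0, "z": 12, "wx": 0, "wy": 0, "wz": 0},
    {"x": 0, "y": 0, "z": 14, "wx": 0, "wy": 0, "wz": 0}
  ]
}}

```text
time: 15.5
position: [0.5318, 0.1169, 0.1477]
tcp_rot: [-0.0, 1.0, 0.0, 0.002]
ft_force: [0.2, 0.7, -0.6]
opening: 0.561
```

{"name": "move_arm", "arguments": {
  "increments": [
    {"x": 0, "y": -4, "z": 0, "wx": 0, "wy": 0, "wz": 0},
    {"x": -0.4, "y": -8.5, "z": 0, "wx": 0, "wy": 0, "wz": 0},
    {"x": -0.8, "y": -13, "z": 0, "wx": 0, "wy": 0, "wz": 0},
    {"x": -1.2, "y": -17.5, "z": 0, "wx": 0, "wy": 0, "wz": 0},
    {"x": -1.3, "y": -22, "z": 0, "wx": 0, "wy": 0, "wz": 0},
    {"x": -1.3, "y": -24.5, "z": -1.5, "wx": 0, "wy": 0, "wz": 0},
    {"x": -1.3, "y": -24.5, "z": -5, "wx": 0, "wy": 0, "wz": 0},
    {"x": -1.3, "y": -24.5, "z": -7, "wx": 0, "wy": 0, "wz": 0}
  ]
}}

```text
time: 16.3
position: [0.5168, -0.1299, 0.0736]
tcp_rot: [0.001, 1.0, -0.0, -0.001]
ft_force: [-0.8, 0.2, -0.9]
opening: 0.558
```

{"name": "move_arm", "arguments": {
  "increments": [
    {"x": 0, "y": 0, "z": 0, "wx": 0, "wy": 0, "wz": 0},
    {"x": 0, "y": 0, "z": 0, "wx": 0, "wy": 0, "wz": 0},
    {"x": 0, "y": 0, "z": 0, "wx": 0, "wy": 0, "wz": 0}
  ]
}}

```text
time: 16.6
position: [0.5192, -0.1283, 0.0762]
tcp_rot: [-0.0, 1.0, -0.0, 0.001]
ft_force: [0.4, 1.0, -0.4]
opening: 0.563
```

{"name": "move_arm", "arguments": {
  "increments": [
    {"x": -0.05, "y": 0, "z": -0.8, "wx": 0, "wy": 0, "wz": 0},
    {"x": -0.05, "y": 0, "z": -1.3, "wx": 0, "wy": 0, "wz": 0},
    {"x": -0.05, "y": 0, "z": -1.6, "wx": 0, "wy": 0, "wz": 0},
    {"x": -0.05, "y": 0, "z": -1.75, "wx": 0, "wy": 0, "wz": 0},
    {"x": -0.05, "y": 0, "z": -1.75, "wx": 0, "wy": 0, "wz": 0}
  ]
}}

```text
time: 17.1
position: [0.5174, -0.1283, 0.0583]
tcp_rot: [-0.0, 1.0, -0.0, -0.0]
ft_force: [-2.7, 0.5, 8.4]
opening: 0.56
```

{"name": "move_arm", "arguments": {
  "increments": [
    {"x": 0, "y": 0, "z": 0.3, "wx": 0, "wy": 0, "wz": 0},
    {"x": 0, "y": 0, "z": 0.3, "wx": 0, "wy": 0, "wz": 0},
    {"x": 0, "y": 0, "z": 0.3, "wx": 0, "wy": 0, "wz": 0},
    {"x": 0, "y": 0, "z": 0.2, "wx": 0, "wy": 0, "wz": 0},
    {"x": 0, "y": 0, "z": 0.12, "wx": 0, "wy": 0, "wz": 0},
    {"x": 0, "y": 0, "z": 0.06, "wx": 0, "wy": 0, "wz": 0},
    {"x": 0, "y": 0, "z": 0.03, "wx": 0, "wy": 0, "wz": 0},
    {"x": 0, "y": 0, "z": 0.03, "wx": 0, "wy": 0, "wz": 0}
  ]
}}

```text
time: 17.9
position: [0.5175, -0.1284, 0.0583]
tcp_rot: [-0.0, 1.0, -0.0, -0.0]
ft_force: [-2.1, 0.6, 6.9]
opening: 0.567
```

{"name": "move_arm", "arguments": {
  "increments": [
    {"x": 0, "y": 0, "z": 0, "wx": 0, "wy": 0, "wz": 0},
    {"x": 0, "y": 0, "z": 0, "wx": 0, "wy": 0, "wz": 0},
    {"x": 0, "y": 0, "z": 0, "wx": 0, "wy": 0, "wz": 0},
    {"x": 0, "y": 0, "z": 2, "wx": 0, "wy": 0, "wz": 0},
    {"x": 0, "y": 0, "z": 6, "wx": 0, "wy": 0, "wz": 0},
    {"x": 0, "y": 0, "z": 9, "wx": 0, "wy": 0, "wz": 0}
  ],
  "fingers": 0
}}

```text
time: 18.5
position: [0.5178, -0.1284, 0.1488]
tcp_rot: [-0.0, 1.0, -0.0, 0.0]
ft_force: [0.5, -0.8, -1.6]
opening: 1.0
```

{"name": "move_arm", "arguments": {
  "increments": [
    {"x": 0, "y": 4.5, "z": 0, "wx": 0, "wy": 0, "wz": 0},
    {"x": 0, "y": 9, "z": 0, "wx": 0, "wy": 0, "wz": 0},
    {"x": 0, "y": 13.5, "z": 0, "wx": 0, "wy": 0, "wz": 0},
    {"x": 0, "y": 18, "z": 0, "wx": 0, "wy": 0, "wz": 0},
    {"x": 0, "y": 22.5, "z": 0, "wx": 0, "wy": 0, "wz": 0},
    {"x": 0, "y": 27, "z": 0, "wx": 0, "wy": 0, "wz": 0},
    {"x": 0, "y": 27, "z": 0, "wx": 0, "wy": 0, "wz": 0},
    {"x": 0, "y": 27, "z": 0, "wx": 0, "wy": 0, "wz": 0}
  ]
}}

```text
time: 19.3
position: [0.5171, 0.143, 0.1473]
tcp_rot: [-0.002, 1.0, -0.0, -0.0]
ft_force: [0.2, 0.4, -0.6]
opening: 1.0
```

```bash
python3 chk.py b3; python3 -c "
import cv2,numpy as np
from h import *
a=cv2.imread('pics/b3top.png');b=cv2.imread('pics/b3scene.png')
for n,i,o in(('top',a,(374,211)),('scene',b,(228,197))):
    for z in(.024,.066):
        R=.042 if z<.03 else .025
        pts=np.array([(proj(n,[.518+R*np.cos(t),-.1284+R*np.sin(t),z])-o+.5)*8 for t in np.linspace(0,6.28,60)]).astype(int)
        cv2.polylines(i,[pts],True,(0,0,255),1)
cv2.imwrite('pics/b3.png',cv2.resize(np.hstack([a,b]),(800,343)))"
```

```text
t 19.3 tcp [0.5171 0.143  0.1473] yaxis [-0.004  1.    -0.   ] z [-0.001 -0.    -1.   ] F [ 0.22  0.39 -0.63] op 1.0
0.78 [ 0.5008 -0.158   0.01  ] [213 216 216]
0.75 [0.3168 0.1624 0.01  ] [  0 151 146]
0.73 [0.5525 0.3283 0.01  ] [212 215 219]
0.67 [0.4222 0.3465 0.01  ] [213 216 219]
0.52 [0.3453 0.0311 0.01  ] [16 41 93]
```

View pics/b3.png

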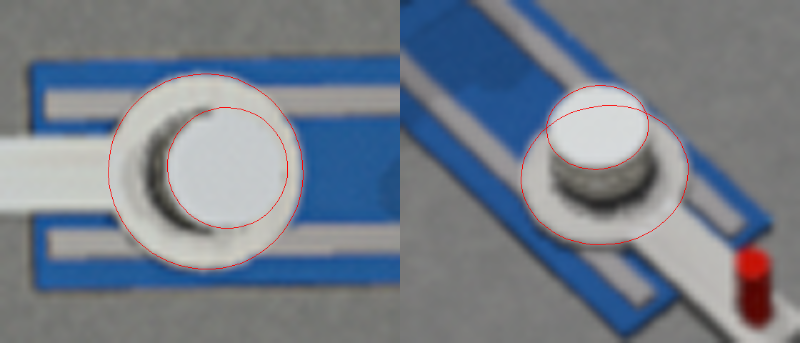

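{"name": "move_arm", "arguments": {
  "increments": [
    {"x": -2, "y": 4.2, "z": 0, "wx": 0, "wy": 0, "wz": 0},
    {"x": -4, "y": 8.4, "z": 0, "wx": 0, "wy": 0, "wz": 0},
    {"x": -6, "y": 12.6, "z": 0, "wx": 0, "wy": 0, "wz": 0},
    {"x": -8, "y": 16.8, "z": 0, "wx": 0, "wy": 0, "wz": 0},
    {"x": -9.6, "y": 20.4, "z": -2, "wx": 0, "wy": 0, "wz": 0},
    {"x": -9.6, "y": 20.4, "z": -5, "wx": 0, "wy": 0, "wz": 0},
    {"x": -9.6, "y": 20.4, "z": -8, "wx": 0, "wy": 0, "wz": 0},
    {"x": -9.6, "y": 20.4, "z": -8, "wx": 0, "wy": 0, "wz": 0}
  ]
}}

```text
time: 20.25
position: [0.4201, 0.342, 0.0643]
tcp_rot: [0.001, 1.0, -0.003, -0.003]
ft_force: [-0.4, -0.5, -0.2]
opening: 0.998
```

```bash
python3 chk.py b4
```

```text
t 20.25 tcp [0.4201 0.342  0.0643] yaxis [ 0.002  1.    -0.007] z [-0.006 -0.007 -1.   ] F [-0.4  -0.46 -0.17] op 0.998
0.77 [0.5522 0.329  0.01  ] [210 212 218]
0.73 [ 0.5001 -0.1574  0.01  ] [212 214 214]
0.61 [0.3574 0.0174 0.01  ] [ 22  75 175]
0.61 [ 0.412  -0.0562  0.01  ] [ 22  75 174]
0.52 [0.4233 0.3464 0.01  ] [117 115 106]
0.47 [0.316  0.1634 0.01  ] [ 0 95 92]
```

{"name": "move_arm", "arguments": {
  "increments": [
    {"x": 0, "y": 0, "z": -2, "wx": 0, "wy": 0, "wz": 0},
    {"x": 0, "y": 0, "z": -4, "wx": 0, "wy": 0, "wz": 0},
    {"x": 0, "y": 0, "z": -5.5, "wx": 0, "wy": 0, "wz": 0},
    {"x": 0, "y": 0, "z": -6.2, "wx": 0, "wy": 0, "wz": 0},
    {"x": 0, "y": 0, "z": -6.4, "wx": 0, "wy": 0, "wz": 0},
    {"x": 0, "y": 0, "z": -6.4, "wx": 0, "wy": 0, "wz": 0}
  ]
}}

```text
time: 21.0
position: [0.4224, 0.3458, 0.0046]
tcp_rot: [0.0, 1.0, 0.001, 0.001]
ft_force: [1.1, -1.1, 0.2]
opening: 1.0
```

{"name": "move_arm", "arguments": {
  "increments": [
    {"x": 0, "y": 0, "z": 0, "wx": 0, "wy": 0, "wz": 0},
    {"x": 0, "y": 0, "z": 0, "wx": 0, "wy": 0, "wz": 0},
    {"x": 0, "y": 0, "z": 0, "wx": 0, "wy": 0, "wz": 0},
    {"x": 0, "y": 0, "z": 0, "wx": 0, "wy": 0, "wz": 0},
    {"x": 0, "y": 0, "z": 0, "wx": 0, "wy": 0, "wz": 0},
    {"x": 0, "y": 0, "z": 0, "wx": 0, "wy": 0, "wz": 0}
  ],
  "fingers": 255
}}

```text
time: 21.6
position: [0.422, 0.3459, 0.0046]
tcp_rot: [-0.0, 1.0, 0.0, 0.001]
ft_force: [0.0, -0.6, 4.8]
opening: 0.566
```

{"name": "move_arm", "arguments": {
  "increments": [
    {"x": 0, "y": 0, "z": 0.5, "wx": 0, "wy": 0, "wz": 0},
    {"x": 0, "y": 0, "z": 2, "wx": 0, "wy": 0, "wz": 0},
    {"x": 0, "y": 0, "z": 5, "wx": 0, "wy": 0, "wz": 0},
    {"x": 0, "y": 0, "z": 9, "wx": 0, "wy": 0, "wz": 0},
    {"x": 0, "y": 0, "z": 13, "wx": 0, "wy": 0, "wz": 0},
    {"x": 0, "y": 0, "z": 15, "wx": 0, "wy": 0, "wz": 0},
    {"x": 0, "y": 0, "z": 15, "wx": 0, "wy": 0, "wz": 0}
  ]
}}

```text
time: 22.3
position: [0.4232, 0.347, 0.157]
tcp_rot: [-0.0, 1.0, 0.002, 0.003]
ft_force: [0.6, 0.7, -1.1]
opening: 0.566
```

{"name": "move_arm", "arguments": {
  "increments": [
    {"x": 0.9, "y": -4.5, "z": 0, "wx": 0, "wy": 0, "wz": 0},
    {"x": 1.9, "y": -9.2, "z": 0, "wx": 0, "wy": 0, "wz": 0},
    {"x": 2.9, "y": -14, "z": 0, "wx": 0, "wy": 0, "wz": 0},
    {"x": 3.9, "y": -18.8, "z": 0, "wx": 0, "wy": 0, "wz": 0},
    {"x": 4.9, "y": -23.6, "z": 0, "wx": 0, "wy": 0, "wz": 0},
    {"x": 5.9, "y": -28.4, "z": 0, "wx": 0, "wy": 0, "wz": 0},
    {"x": 6.9, "y": -33.2, "z": 0, "wx": 0, "wy": 0, "wz": 0},
    {"x": 7.9, "y": -38, "z": 0, "wx": 0, "wy": 0, "wz": 0}
  ]
}}

```text
time: 23.1
position: [0.4997, -0.0363, 0.1523]
tcp_rot: [-0.0, 1.0, 0.0, -0.001]
ft_force: [1.6, -0.5, -0.6]
opening: 0.565
```

{"name": "move_arm", "arguments": {
  "increments": [
    {"x": 0.9, "y": -4.5, "z": 0, "wx": 0, "wy": 0, "wz": 0},
    {"x": 1.6, "y": -8, "z": 0, "wx": 0, "wy": 0, "wz": 0},
    {"x": 1.8, "y": -9.4, "z": -1, "wx": 0, "wy": 0, "wz": 0},
    {"x": 1.8, "y": -9.4, "z": -4, "wx": 0, "wy": 0, "wz": 0},
    {"x": 1.8, "y": -9.4, "z": -6.5, "wx": 0, "wy": 0, "wz": 0},
    {"x": 1.8, "y": -9.4, "z": -6.5, "wx": 0, "wy": 0, "wz": 0},
    {"x": 1.8, "y": -9.4, "z": -6.5, "wx": 0, "wy": 0, "wz": 0},
    {"x": 1.8, "y": -9.4, "z": -6.5, "wx": 0, "wy": 0, "wz": 0}
  ]
}}

```text
time: 23.9
position: [0.5192, -0.1278, 0.0893]
tcp_rot: [-0.001, 1.0, -0.0, 0.001]
ft_force: [-0.1, 0.1, -0.2]
opening: 0.564
```

{"name": "move_arm", "arguments": {
  "increments": [
    {"x": 0, "y": -0.05, "z": -0.7, "wx": 0, "wy": 0, "wz": 0},
    {"x": 0, "y": -0.05, "z": -1.2, "wx": 0, "wy": 0, "wz": 0},
    {"x": 0, "y": -0.05, "z": -1.5, "wx": 0, "wy": 0, "wz": 0},
    {"x": 0, "y": -0.05, "z": -1.65, "wx": 0, "wy": 0, "wz": 0},
    {"x": 0, "y": -0.05, "z": -1.75, "wx": 0, "wy": 0, "wz": 0},
    {"x": 0, "y": -0.05, "z": -1.8, "wx": 0, "wy": 0, "wz": 0},
    {"x": 0, "y": -0.05, "z": -1.8, "wx": 0, "wy": 0, "wz": 0}
  ]
}}

```text
time: 24.6
position: [0.5187, -0.129, 0.0707]
tcp_rot: [-0.0, 1.0, -0.0, 0.0]
ft_force: [-0.4, -0.4, 0.2]
opening: 0.565
```

{"name": "move_arm", "arguments": {
  "increments": [
    {"x": 0, "y": 0, "z": -0.05, "wx": 0, "wy": 0, "wz": 0},
    {"x": 0, "y": 0, "z": -0.05, "wx": 0, "wy": 0, "wz": 0}
  ]
}}

```text
time: 24.8
position: [0.5187, -0.129, 0.0706]
tcp_rot: [-0.0, 1.0, -0.0, 0.0]
ft_force: [-0.7, -0.1, 2.3]
opening: 0.564
```

{"name": "move_arm", "arguments": {
  "increments": [
    {"x": 0, "y": 0, "z": 0, "wx": 0, "wy": 0, "wz": 0},
    {"x": 0, "y": 0, "z": 0, "wx": 0, "wy": 0, "wz": 0},
    {"x": 0, "y": 0, "z": 0, "wx": 0, "wy": 0, "wz": 0},
    {"x": 0, "y": 0, "z": 2, "wx": 0, "wy": 0, "wz": 0},
    {"x": 0, "y": 0, "z": 6, "wx": 0, "wy": 0, "wz": 0},
    {"x": 0, "y": 0, "z": 9, "wx": 0, "wy": 0, "wz": 0}
  ],
  "fingers": 0
}}

```text
time: 25.4
position: [0.5188, -0.129, 0.1614]
tcp_rot: [-0.0, 1.0, -0.0, 0.0]
ft_force: [0.9, 0.1, -0.6]
opening: 0.998
```

{"name": "move_arm", "arguments": {
  "increments": [
    {"x": 0.3, "y": 4.7, "z": 0, "wx": 0, "wy": 0, "wz": 0},
    {"x": 0.6, "y": 9.5, "z": 0, "wx": 0, "wy": 0, "wz": 0},
    {"x": 0.9, "y": 14.3, "z": 0, "wx": 0, "wy": 0, "wz": 0},
    {"x": 1.2, "y": 19, "z": 0, "wx": 0, "wy": 0, "wz": 0},
    {"x": 1.5, "y": 24, "z": 0, "wx": 0, "wy": 0, "wz": 0},
    {"x": 1.8, "y": 28.8, "z": 0, "wx": 0, "wy": 0, "wz": 0},
    {"x": 2.1, "y": 33.5, "z": 0, "wx": 0, "wy": 0, "wz": 0},
    {"x": 2.4, "y": 38, "z": 0, "wx": 0, "wy": 0, "wz": 0}
  ]
}}

```text
time: 26.2
position: [0.5422, 0.2534, 0.16]
tcp_rot: [-0.001, 1.0, 0.0, -0.0]
ft_force: [0.5, 0.5, -0.2]
opening: 0.996
```

```bash
cat > ov.py <<'E'
from h import *
import sys
t,z1=sys.argv[1],float(sys.argv[2])
a=cv2.imread(f'pics/{t}top.png');b=cv2.imread(f'pics/{t}scene.png')
for n,i,o in(('top',a,(374,211)),('scene',b,(228,197))):
    for z in(.024,z1):
        R=.042 if z<.03 else .025
        pts=np.array([(proj(n,[.518+R*np.cos(t),-.1284+R*np.sin(t),z])-o+.5)*8 for t in np.linspace(0,6.28,60)]).astype(int)
        cv2.polylines(i,[pts],True,(0,0,255),1)
cv2.imwrite(f'pics/{t}.png',cv2.resize(np.hstack([a,b]),(800,343)))
E
python3 chk.py b5; python3 ov.py b5 .08
```

```text
t 26.2 tcp [0.5422 0.2534 0.16  ] yaxis [-0.001  1.     0.   ] z [-0.  0. -1.] F [ 0.48  0.52 -0.24] op 0.996
0.82 [0.552  0.3287 0.01  ] [211 207 193]
0.78 [ 0.4967 -0.1663  0.01  ] [214 216 217]
0.76 [0.3182 0.164  0.01  ] [  0 139 136]
0.61 [ 0.5183 -0.1304  0.01  ] [122 121 116]
0.57 [ 0.5075 -0.1366  0.01  ] [107 105  98]
0.48 [ 0.4129 -0.0554  0.01  ] [ 23  77 177]
```

View pics/b5.png

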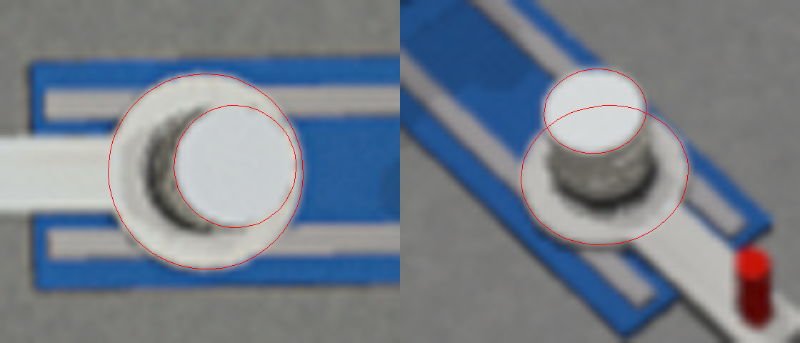

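{"name": "move_arm", "arguments": {
  "increments": [
    {"x": 0.4, "y": 4, "z": 0, "wx": 0, "wy": 0, "wz": 0},
    {"x": 0.8, "y": 7.8, "z": -1, "wx": 0, "wy": 0, "wz": 0},
    {"x": 0.8, "y": 7.8, "z": -5, "wx": 0, "wy": 0, "wz": 0},
    {"x": 0.8, "y": 7.8, "z": -9, "wx": 0, "wy": 0, "wz": 0},
    {"x": 0.8, "y": 7.8, "z": -13, "wx": 0, "wy": 0, "wz": 0},
    {"x": 0.8, "y": 7.8, "z": -15, "wx": 0, "wy": 0, "wz": 0},
    {"x": 0.8, "y": 7.8, "z": -15.7, "wx": 0, "wy": 0, "wz": 0},
    {"x": 0.8, "y": 7.8, "z": -15.7, "wx": 0, "wy": 0, "wz": 0}
  ]
}}

```text
time: 27.15
position: [0.5506, 0.3273, 0.0023]
tcp_rot: [0.001, 1.0, -0.001, -0.001]
ft_force: [-0.2, -0.3, 0.5]
opening: 0.998
```

{"name": "move_arm", "arguments": {
  "increments": [
    {"x": 0, "y": 0, "z": 0, "wx": 0, "wy": 0, "wz": 0},
    {"x": 0, "y": 0, "z": 0, "wx": 0, "wy": 0, "wz": 0},
    {"x": 0, "y": 0, "z": 0, "wx": 0, "wy": 0, "wz": 0},
    {"x": 0, "y": 0, "z": 0, "wx": 0, "wy": 0, "wz": 0},
    {"x": 0, "y": 0, "z": 0, "wx": 0, "wy": 0, "wz": 0},
    {"x": 0, "y": 0, "z": 0, "wx": 0, "wy": 0, "wz": 0}
  ],
  "fingers": 255
}}

```text
time: 27.75
position: [0.5517, 0.3296, 0.0052]
tcp_rot: [-0.0, 1.0, 0.001, 0.001]
ft_force: [-0.4, -0.4, 6.3]
opening: 0.561
```

{"name": "move_arm", "arguments": {
  "increments": [
    {"x": 0, "y": 0, "z": 0.5, "wx": 0, "wy": 0, "wz": 0},
    {"x": 0, "y": 0, "z": 2, "wx": 0, "wy": 0, "wz": 0},
    {"x": 0, "y": 0, "z": 5, "wx": 0, "wy": 0, "wz": 0},
    {"x": 0, "y": 0, "z": 9, "wx": 0, "wy": 0, "wz": 0},
    {"x": 0, "y": 0, "z": 13, "wx": 0, "wy": 0, "wz": 0},
    {"x": 0, "y": 0, "z": 16, "wx": 0, "wy": 0, "wz": 0},
    {"x": 0, "y": 0, "z": 16, "wx": 0, "wy": 0, "wz": 0}
  ]
}}

```text
time: 28.45
position: [0.5535, 0.331, 0.1698]
tcp_rot: [-0.0, 1.0, 0.003, 0.005]
ft_force: [0.7, 0.5, -0.2]
opening: 0.566
```

{"name": "move_arm", "arguments": {
  "increments": [
    {"x": 0, "y": -4.5, "z": 0, "wx": 0, "wy": 0, "wz": 0},
    {"x": -0.5, "y": -9.2, "z": 0, "wx": 0, "wy": 0, "wz": 0},
    {"x": -1, "y": -14, "z": 0, "wx": 0, "wy": 0, "wz": 0},
    {"x": -1.5, "y": -18.8, "z": 0, "wx": 0, "wy": 0, "wz": 0},
    {"x": -2, "y": -23.6, "z": 0, "wx": 0, "wy": 0, "wz": 0},
    {"x": -2.5, "y": -28.4, "z": 0, "wx": 0, "wy": 0, "wz": 0},
    {"x": -3, "y": -33.2, "z": 0, "wx": 0, "wy": 0, "wz": 0},
    {"x": -3.3, "y": -38, "z": 0, "wx": 0, "wy": 0, "wz": 0}
  ]
}}

```text
time: 29.25
position: [0.5163, -0.0527, 0.1631]
tcp_rot: [-0.0, 1.0, 0.0, -0.001]
ft_force: [0.5, -0.5, -0.5]
opening: 0.562
```

{"name": "move_arm", "arguments": {
  "increments": [
    {"x": 0, "y": -4, "z": 0, "wx": 0, "wy": 0, "wz": 0},
    {"x": 0, "y": -7, "z": 0, "wx": 0, "wy": 0, "wz": 0},
    {"x": 0, "y": -7.8, "z": -2, "wx": 0, "wy": 0, "wz": 0},
    {"x": 0, "y": -7.8, "z": -5, "wx": 0, "wy": 0, "wz": 0},
    {"x": 0, "y": -7.8, "z": -6, "wx": 0, "wy": 0, "wz": 0},
    {"x": 0, "y": -7.8, "z": -6, "wx": 0, "wy": 0, "wz": 0},
    {"x": 0, "y": -7.8, "z": -6, "wx": 0, "wy": 0, "wz": 0},
    {"x": 0, "y": -7.8, "z": -6, "wx": 0, "wy": 0, "wz": 0}
  ]
}}

```text
time: 30.05
position: [0.5185, -0.1286, 0.1043]
tcp_rot: [-0.001, 1.0, -0.0, 0.001]
ft_force: [-0.7, -0.4, 0.2]
opening: 0.564
```

{"name": "move_arm", "arguments": {
  "increments": [
    {"x": 0.08, "y": 0, "z": -0.7, "wx": 0, "wy": 0, "wz": 0},
    {"x": 0.08, "y": 0, "z": -1.2, "wx": 0, "wy": 0, "wz": 0},
    {"x": 0.08, "y": 0, "z": -1.5, "wx": 0, "wy": 0, "wz": 0},
    {"x": 0.08, "y": 0, "z": -1.65, "wx": 0, "wy": 0, "wz": 0},
    {"x": 0.08, "y": 0, "z": -1.75, "wx": 0, "wy": 0, "wz": 0},
    {"x": 0.08, "y": 0, "z": -1.8, "wx": 0, "wy": 0, "wz": 0},
    {"x": 0.08, "y": 0, "z": -1.8, "wx": 0, "wy": 0, "wz": 0}
  ]
}}

```text
time: 30.75
position: [0.5185, -0.129, 0.0852]
tcp_rot: [-0.0, 1.0, -0.0, 0.0]
ft_force: [-0.4, 0.5, -0.8]
opening: 0.565
```

{"name": "move_arm", "arguments": {
  "increments": [
    {"x": 0, "y": 0, "z": -0.05, "wx": 0, "wy": 0, "wz": 0},
    {"x": 0, "y": 0, "z": -0.1, "wx": 0, "wy": 0, "wz": 0},
    {"x": 0, "y": 0, "z": -0.1, "wx": 0, "wy": 0, "wz": 0}
  ]
}}

```text
time: 31.05
position: [0.5185, -0.129, 0.0851]
tcp_rot: [-0.0, 1.0, -0.0, 0.0]
ft_force: [-1.7, -0.3, 6.4]
opening: 0.565
```

Contact at the expected height; release and go towards the brown disc.

{"name": "move_arm", "arguments": {
  "increments": [
    {"x": 0, "y": 0, "z": 0.05, "wx": 0, "wy": 0, "wz": 0},
    {"x": 0, "y": 0, "z": 0.05, "wx": 0, "wy": 0, "wz": 0},
    {"x": 0, "y": 0, "z": 0.05, "wx": 0, "wy": 0, "wz": 0},
    {"x": 0, "y": 0, "z": 2, "wx": 0, "wy": 0, "wz": 0},
    {"x": 0, "y": 0, "z": 6, "wx": 0, "wy": 0, "wz": 0},
    {"x": 0, "y": 0, "z": 8, "wx": 0, "wy": 0, "wz": 0}
  ],
  "fingers": 0
}}

```text
time: 31.65
position: [0.5196, -0.1292, 0.1664]
tcp_rot: [-0.0, 1.0, -0.0, 0.002]
ft_force: [0.5, 0.5, -0.9]
opening: 0.996
```

{"name": "move_arm", "arguments": {
  "increments": [
    {"x": 0.6, "y": 4.7, "z": 0, "wx": 0, "wy": 0, "wz": 0},
    {"x": 1.2, "y": 9.5, "z": 0, "wx": 0, "wy": 0, "wz": 0},
    {"x": 1.8, "y": 14.3, "z": 0, "wx": 0, "wy": 0, "wz": 0},
    {"x": 2.4, "y": 19, "z": 0, "wx": 0, "wy": 0, "wz": 0},
    {"x": 3, "y": 24, "z": 0, "wx": 0, "wy": 0, "wz": 0},
    {"x": 3.6, "y": 28.8, "z": 0, "wx": 0, "wy": 0, "wz": 0},
    {"x": 4.1, "y": 33.5, "z": 0, "wx": 0, "wy": 0, "wz": 0},
    {"x": 4.3, "y": 35.6, "z": -2, "wx": 0, "wy": 0, "wz": 0}
  ]
}}

```text
time: 32.45
position: [0.5624, 0.2352, 0.1462]
tcp_rot: [-0.004, 1.0, 0.004, 0.003]
ft_force: [-0.2, -0.1, 0.4]
opening: 0.998
```

```bash
python3 chk.py b6; python3 ov.py b6 .094; python3 - <<'E'
from h import *
grab_frame('scene')
for d in masks_of('scene','cap_disc'):
    c,s=cen(d['mask']); print(round(d['conf'],2),np.round(world('scene',c,.01),4))
st()
E
```

```text
t 32.45 tcp [0.5624 0.2352 0.1462] yaxis [-0.008  1.     0.007] z [ 0.006  0.007 -1.   ] F [-0.17 -0.08  0.36] op 0.998
0.66 [ 0.4124 -0.0574  0.01  ] [ 22  77 178]
0.63 [ 0.5052 -0.1378  0.01  ] [127 124 117]
0.61 [ 0.5191 -0.1312  0.01  ] [127 126 121]
0.61 [0.3154 0.1635 0.01  ] [  0 141 136]
0.57 [ 0.4898 -0.1761  0.01  ] [214 218 218]
0.42 [0.3806 0.5006 0.01  ] [166 121  76]
0.81 [0.5626 0.2263 0.01  ]
t 32.7 tcp [0.5616 0.2252 0.144 ] yaxis [ 0.002  1.    -0.002] z [-0.    -0.002 -1.   ] F [ 0.55 -0.19 -0.65] op 0.999
```

View pics/b6.png

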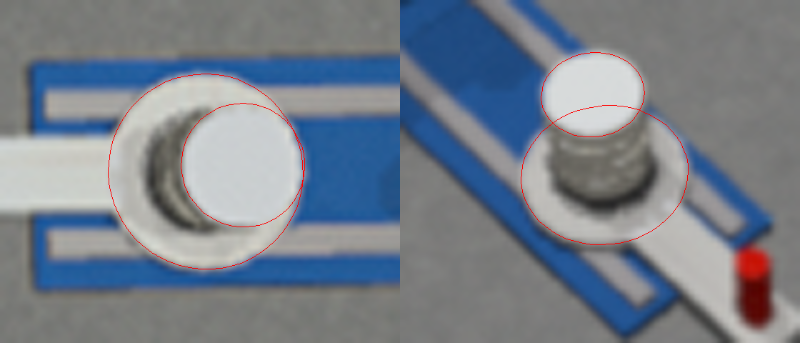

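{"name": "move_arm", "arguments": {
  "increments": [
    {"x": 0, "y": 0.05, "z": -4, "wx": 0, "wy": 0, "wz": 0},
    {"x": 0, "y": 0.05, "z": -8, "wx": 0, "wy": 0, "wz": 0},
    {"x": 0, "y": 0.05, "z": -11.5, "wx": 0, "wy": 0, "wz": 0},
    {"x": 0, "y": 0.05, "z": -13.5, "wx": 0, "wy": 0, "wz": 0},
    {"x": 0, "y": 0.05, "z": -14, "wx": 0, "wy": 0, "wz": 0},
    {"x": 0, "y": 0.05, "z": -14, "wx": 0, "wy": 0, "wz": 0},
    {"x": 0, "y": 0.05, "z": -14, "wx": 0, "wy": 0, "wz": 0}
  ]
}}

```text
time: 33.4
position: [0.563, 0.2271, 0.0058]
tcp_rot: [0.001, 1.0, 0.0, 0.002]
ft_force: [0.4, 0.2, 0.1]
opening: 1.003
```

{"name": "move_arm", "arguments": {
  "increments": [
    {"x": 0, "y": 0, "z": 0, "wx": 0, "wy": 0, "wz": 0},
    {"x": 0, "y": 0, "z": 0, "wx": 0, "wy": 0, "wz": 0},
    {"x": 0, "y": 0, "z": 0, "wx": 0, "wy": 0, "wz": 0},
    {"x": 0, "y": 0, "z": 0, "wx": 0, "wy": 0, "wz": 0},
    {"x": 0, "y": 0, "z": 0, "wx": 0, "wy": 0, "wz": 0},
    {"x": 0, "y": 0, "z": 0, "wx": 0, "wy": 0, "wz": 0}
  ],
  "fingers": 255
}}

```text
time: 34.0
position: [0.562, 0.2278, 0.0055]
tcp_rot: [-0.0, 1.0, 0.0, 0.001]
ft_force: [-1.9, -0.4, 5.9]
opening: 0.564
```

{"name": "move_arm", "arguments": {
  "increments": [
    {"x": 0, "y": 0, "z": 0.5, "wx": 0, "wy": 0, "wz": 0},
    {"x": 0, "y": 0, "z": 2, "wx": 0, "wy": 0, "wz": 0},
    {"x": 0, "y": 0, "z": 5, "wx": 0, "wy": 0, "wz": 0},
    {"x": 0, "y": 0, "z": 9, "wx": 0, "wy": 0, "wz": 0},
    {"x": 0, "y": 0, "z": 13, "wx": 0, "wy": 0, "wz": 0},
    {"x": 0, "y": 0, "z": 17, "wx": 0, "wy": 0, "wz": 0},
    {"x": 0, "y": 0, "z": 17, "wx": 0, "wy": 0, "wz": 0}
  ]
}}

```text
time: 34.7
position: [0.5652, 0.2293, 0.1818]
tcp_rot: [-0.0, 1.0, 0.003, 0.007]
ft_force: [0.6, 0.5, -0.6]
opening: 0.564
```

{"name": "move_arm", "arguments": {
  "increments": [
    {"x": -0.3, "y": -4.2, "z": 0, "wx": 0, "wy": 0, "wz": 0},
    {"x": -0.9, "y": -8.8, "z": 0, "wx": 0, "wy": 0, "wz": 0},
    {"x": -1.5, "y": -13.4, "z": 0, "wx": 0, "wy": 0, "wz": 0},
    {"x": -2.1, "y": -18, "z": 0, "wx": 0, "wy": 0, "wz": 0},
    {"x": -2.7, "y": -22.6, "z": 0, "wx": 0, "wy": 0, "wz": 0},
    {"x": -3.3, "y": -27.2, "z": 0, "wx": 0, "wy": 0, "wz": 0},
    {"x": -3.9, "y": -31.5, "z": 0, "wx": 0, "wy": 0, "wz": 0},
    {"x": -4.3, "y": -35, "z": 0, "wx": 0, "wy": 0, "wz": 0}
  ]
}}

```text
time: 35.5
position: [0.517, -0.1255, 0.1743]
tcp_rot: [0.001, 1.0, -0.001, -0.0]
ft_force: [0.5, -0.4, -0.7]
opening: 0.563
```

{"name": "move_arm", "arguments": {
  "increments": [
    {"x": 0, "y": -0.6, "z": 0, "wx": 0, "wy": 0, "wz": 0},
    {"x": 0, "y": -0.6, "z": -2, "wx": 0, "wy": 0, "wz": 0},
    {"x": 0, "y": -0.6, "z": -4.5, "wx": 0, "wy": 0, "wz": 0},
    {"x": 0, "y": -0.6, "z": -5.8, "wx": 0, "wy": 0, "wz": 0},
    {"x": 0, "y": -0.6, "z": -5.8, "wx": 0, "wy": 0, "wz": 0},
    {"x": 0, "y": -0.6, "z": -5.8, "wx": 0, "wy": 0, "wz": 0},
    {"x": 0, "y": -0.6, "z": -5.8, "wx": 0, "wy": 0, "wz": 0}
  ]
}}

```text
time: 36.2
position: [0.5191, -0.1282, 0.1171]
tcp_rot: [-0.0, 1.0, -0.0, 0.001]
ft_force: [-0.4, 0.1, 0.3]
opening: 0.562
```

{"name": "move_arm", "arguments": {
  "increments": [
    {"x": -0.03, "y": -0.03, "z": -0.7, "wx": 0, "wy": 0, "wz": 0},
    {"x": -0.03, "y": -0.03, "z": -1.2, "wx": 0, "wy": 0, "wz": 0},
    {"x": -0.03, "y": -0.03, "z": -1.5, "wx": 0, "wy": 0, "wz": 0},
    {"x": -0.03, "y": -0.03, "z": -1.6, "wx": 0, "wy": 0, "wz": 0},
    {"x": -0.03, "y": -0.03, "z": -1.7, "wx": 0, "wy": 0, "wz": 0},
    {"x": -0.03, "y": -0.03, "z": -1.75, "wx": 0, "wy": 0, "wz": 0},
    {"x": -0.03, "y": -0.03, "z": -1.75, "wx": 0, "wy": 0, "wz": 0}
  ]
}}

```text
time: 36.9
position: [0.518, -0.1287, 0.0995]
tcp_rot: [-0.0, 1.0, -0.0, -0.0]
ft_force: [-2.0, -0.5, 5.3]
opening: 0.561
```

{"name": "move_arm", "arguments": {
  "increments": [
    {"x": 0, "y": 0, "z": 0.03, "wx": 0, "wy": 0, "wz": 0},
    {"x": 0, "y": 0, "z": 0.03, "wx": 0, "wy": 0, "wz": 0},
    {"x": 0, "y": 0, "z": 0.03, "wx": 0, "wy": 0, "wz": 0},
    {"x": 0, "y": 0, "z": 2, "wx": 0, "wy": 0, "wz": 0},
    {"x": 0, "y": 0, "z": 6, "wx": 0, "wy": 0, "wz": 0},
    {"x": 0, "y": 0, "z": 8, "wx": 0, "wy": 0, "wz": 0}
  ],
  "fingers": 0
}}

```text
time: 37.5
position: [0.5194, -0.129, 0.181]
tcp_rot: [-0.0, 1.0, -0.0, 0.002]
ft_force: [0.5, -0.5, 0.6]
opening: 1.0
```

{"name": "move_arm", "arguments": {
  "increments": [
    {"x": 0, "y": 4, "z": 0, "wx": 0, "wy": 0, "wz": 0},
    {"x": 0, "y": 8, "z": 0, "wx": 0, "wy": 0, "wz": 0},
    {"x": 0, "y": 12, "z": 0, "wx": 0, "wy": 0, "wz": 0},
    {"x": 0, "y": 16, "z": 0, "wx": 0, "wy": 0, "wz": 0},
    {"x": 0, "y": 20, "z": 0, "wx": 0, "wy": 0, "wz": 0},
    {"x": 0, "y": 20, "z": 0, "wx": 0, "wy": 0, "wz": 0}
  ]
}}

```text
time: 38.1
position: [0.5175, 0.0797, 0.1786]
tcp_rot: [-0.006, 1.0, 0.003, 0.0]
ft_force: [0.5, -0.4, -0.1]
opening: 1.005
```

```bash
python3 chk.py b7; python3 ov.py b7 .108
```

```text
t 38.1 tcp [0.5175 0.0797 0.1786] yaxis [-0.012  1.     0.005] z [ 0.     0.005 -1.   ] F [ 0.55 -0.37 -0.08] op 1.005
0.6 [0.3176 0.1629 0.01  ] [  0 133 129]
0.55 [0.3572 0.0167 0.01  ] [ 24  77 177]
0.54 [ 0.4922 -0.1516  0.01  ] [95 88 78]
```

View pics/b7.png

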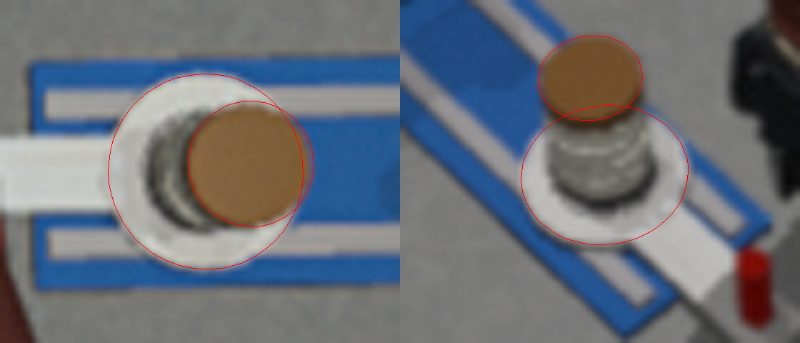

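{"name": "move_arm", "arguments": {
  "increments": [
    {"x": -0.2, "y": -3, "z": 0, "wx": 0, "wy": 0, "wz": 0},
    {"x": -0.4, "y": -6, "z": 0, "wx": 0, "wy": 0, "wz": 0},
    {"x": -0.4, "y": -8.3, "z": 0, "wx": 0, "wy": 0, "wz": 0},
    {"x": -0.4, "y": -8.3, "z": -3, "wx": 0, "wy": 0, "wz": 0},
    {"x": -0.4, "y": -8.3, "z": -6, "wx": 0, "wy": 0, "wz": 0},
    {"x": -0.4, "y": -8.3, "z": -7.5, "wx": 0, "wy": 0, "wz": 0},
    {"x": -0.4, "y": -8.3, "z": -7.5, "wx": 0, "wy": 0, "wz": 0},
    {"x": -0.4, "y": -8.3, "z": -7.5, "wx": 0, "wy": 0, "wz": 0}
  ]
}}

```text
time: 39.05
position: [0.5142, -0.0132, 0.1038]
tcp_rot: [0.001, 1.0, -0.0, 0.0]
ft_force: [0.4, 0.5, 0.1]
opening: 0.998
```

```bash
python3 -c "
from h import *
st()
im=grab_frame('scene'); cv2.imwrite('pics/c1.png',cv2.resize(im[150:300,200:350,::-1],None,fx=4,fy=4,interpolation=cv2.INTER_CUBIC))"
```

```text
t 39.05 tcp [ 0.5142 -0.0132  0.1038] yaxis [ 0.002  1.    -0.001] z [ 0.    -0.001 -1.   ] F [0.36 0.53 0.13] op 0.998
```

View pics/c1.png

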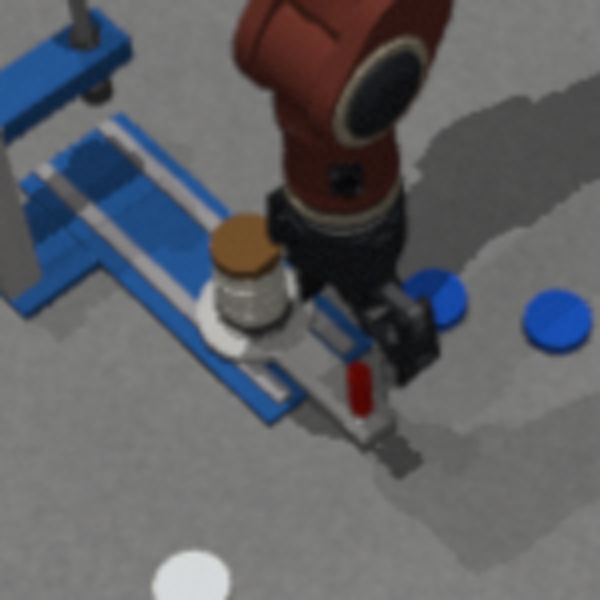

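```bash
python3 -c "
from h import *
for p in([.5142,-.0122,.074],[.5142,-.0122,.024],[.5142,-.0132,.104],[.5142,.03,.117],[.5142,-.055,.117]): print((proj('scene',p)-[200,150])*4)
g=grab_frame('scene');print(fit(g,(290,242),'red',8))"
```

```text
[358.62275944 370.24666829]
[361.80702465 408.13253485]
[355.66839498 345.60333844]
[397.01625458 376.12215451]
[314.77314313 296.22552997]
(array([289.41422462, 245.50197411]), array([ 7.16752911, 12.1499815 ]))
```

{"name": "move_arm", "arguments": {
  "increments": [
    {"x": 0, "y": 0, "z": -2, "wx": 0, "wy": 0, "wz": 0},
    {"x": 0, "y": 0, "z": -4, "wx": 0, "wy": 0, "wz": 0},
    {"x": 0, "y": 0, "z": -5.5, "wx": 0, "wy": 0, "wz": 0},
    {"x": 0, "y": 0, "z": -5.9, "wx": 0, "wy": 0, "wz": 0},
    {"x": 0, "y": 0, "z": -5.9, "wx": 0, "wy": 0, "wz": 0},
    {"x": 0, "y": 0, "z": -5.9, "wx": 0, "wy": 0, "wz": 0}
  ]
}}

```text
time: 39.75
position: [0.515, -0.0118, 0.0457]
tcp_rot: [-0.0, 1.0, -0.0, 0.001]
ft_force: [-0.3, -1.5, 1.1]
opening: 1.0
```

{"name": "move_arm", "arguments": {
  "increments": [
    {"x": 0, "y": 0, "z": 0, "wx": 0, "wy": 0, "wz": 0},
    {"x": 0, "y": 0, "z": 0, "wx": 0, "wy": 0, "wz": 0},
    {"x": 0, "y": 0, "z": 0, "wx": 0, "wy": 0, "wz": 0},
    {"x": 0, "y": 0, "z": 0, "wx": 0, "wy": 0, "wz": 0},
    {"x": 0, "y": 0, "z": 0, "wx": 0, "wy": 0, "wz": 0},
    {"x": 0, "y": 0, "z": 0, "wx": 0, "wy": 0, "wz": 0},
    {"x": 0, "y": 0, "z": 0, "wx": 0, "wy": 0, "wz": 0},
    {"x": 0, "y": 0, "z": 0, "wx": 0, "wy": 0, "wz": 0}
  ],
  "fingers": 255,
  "newtons": 20
}}

```text
time: 40.55
position: [0.5141, -0.0123, 0.0448]
tcp_rot: [0.0, 1.0, -0.0, 0.0]
ft_force: [0.5, -2.2, 3.6]
opening: 0.201
```

Post held (0.20 × 85 ≈ 17 mm). Pushing slowly.

{"name": "move_arm", "arguments": {
  "increments": [
    {"x": 0, "y": -0.1, "z": 0, "wx": 0, "wy": 0, "wz": 0},
    {"x": 0.01, "y": -0.3, "z": 0, "wx": 0, "wy": 0, "wz": 0},
    {"x": 0.02, "y": -0.6, "z": 0, "wx": 0, "wy": 0, "wz": 0},
    {"x": 0.03, "y": -1.0, "z": 0, "wx": 0, "wy": 0, "wz": 0},
    {"x": 0.04, "y": -1.4, "z": 0, "wx": 0, "wy": 0, "wz": 0},
    {"x": 0.05, "y": -1.8, "z": 0, "wx": 0, "wy": 0, "wz": 0},
    {"x": 0.07, "y": -2.2, "z": 0, "wx": 0, "wy": 0, "wz": 0},
    {"x": 0.08, "y": -2.6, "z": 0, "wx": 0, "wy": 0, "wz": 0}
  ]
}}

```text
time: 41.35
position: [0.5148, -0.0367, 0.0448]
tcp_rot: [-0.001, 1.0, 0.001, -0.0]
ft_force: [-0.9, 0.9, 5.5]
opening: 0.206
```

{"name": "move_arm", "arguments": {
  "increments": [
    {"x": 0.01, "y": -0.4, "z": 0, "wx": 0, "wy": 0, "wz": 0},
    {"x": 0.02, "y": -0.8, "z": 0, "wx": 0, "wy": 0, "wz": 0},
    {"x": 0.03, "y": -1.2, "z": 0, "wx": 0, "wy": 0, "wz": 0},
    {"x": 0.05, "y": -1.6, "z": 0, "wx": 0, "wy": 0, "wz": 0},
    {"x": 0.06, "y": -2.0, "z": 0, "wx": 0, "wy": 0, "wz": 0},
    {"x": 0.07, "y": -2.4, "z": 0, "wx": 0, "wy": 0, "wz": 0},
    {"x": 0.08, "y": -2.8, "z": 0, "wx": 0, "wy": 0, "wz": 0},
    {"x": 0.1, "y": -3.2, "z": 0, "wx": 0, "wy": 0, "wz": 0}
  ]
}}

```text
time: 42.15
position: [0.5157, -0.0687, 0.0448]
tcp_rot: [-0.001, 1.0, 0.001, -0.0]
ft_force: [-1.6, 2.4, 5.7]
opening: 0.201
```

```bash
python3 -c "
from h import *
st()
im=grab_frame('scene'); cv2.imwrite('pics/c2.png',cv2.resize(im[120:300,180:360,::-1],None,fx=3,fy=3,interpolation=cv2.INTER_CUBIC))"
```

```text
t 42.15 tcp [ 0.5157 -0.0687  0.0448] yaxis [-0.001  1.     0.001] z [-0.     0.001 -1.   ] F [-1.58  2.38  5.71] op 0.201
```

View pics/c2.png

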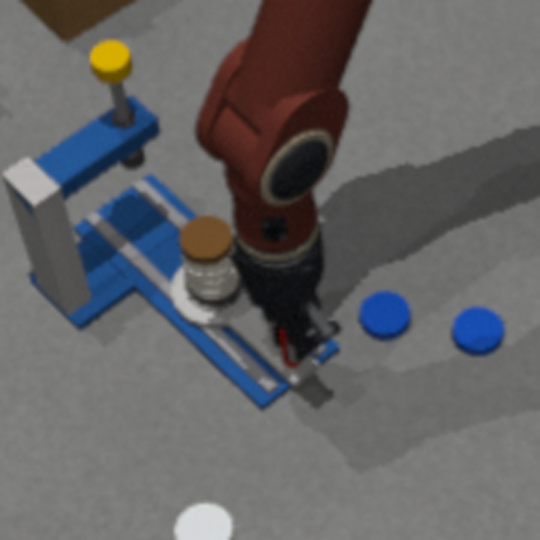

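{"name": "move_arm", "arguments": {
  "increments": [
    {"x": 0.01, "y": -0.4, "z": 0, "wx": 0, "wy": 0, "wz": 0},
    {"x": 0.02, "y": -0.8, "z": 0, "wx": 0, "wy": 0, "wz": 0},
    {"x": 0.03, "y": -1.2, "z": 0, "wx": 0, "wy": 0, "wz": 0},
    {"x": 0.05, "y": -1.6, "z": 0, "wx": 0, "wy": 0, "wz": 0},
    {"x": 0.06, "y": -2.0, "z": 0, "wx": 0, "wy": 0, "wz": 0},
    {"x": 0.07, "y": -2.4, "z": 0, "wx": 0, "wy": 0, "wz": 0},
    {"x": 0.08, "y": -2.8, "z": 0, "wx": 0, "wy": 0, "wz": 0},
    {"x": 0.1, "y": -3.2, "z": 0, "wx": 0, "wy": 0, "wz": 0}
  ]
}}

```text
time: 43.0
position: [0.5166, -0.1007, 0.0448]
tcp_rot: [-0.001, 1.0, 0.001, -0.0]
ft_force: [-1.6, 2.5, 5.8]
opening: 0.197
```

{"name": "move_arm", "arguments": {
  "increments": [
    {"x": 0.01, "y": -0.4, "z": 0, "wx": 0, "wy": 0, "wz": 0},
    {"x": 0.02, "y": -0.8, "z": 0, "wx": 0, "wy": 0, "wz": 0},
    {"x": 0.03, "y": -1.2, "z": 0, "wx": 0, "wy": 0, "wz": 0},
    {"x": 0.05, "y": -1.6, "z": 0, "wx": 0, "wy": 0, "wz": 0},
    {"x": 0.06, "y": -2.0, "z": 0, "wx": 0, "wy": 0, "wz": 0},
    {"x": 0.07, "y": -2.4, "z": 0, "wx": 0, "wy": 0, "wz": 0},
    {"x": 0.08, "y": -2.8, "z": 0, "wx": 0, "wy": 0, "wz": 0},
    {"x": 0.1, "y": -3.2, "z": 0, "wx": 0, "wy": 0, "wz": 0}
  ]
}}

```text
time: 43.8
position: [0.5175, -0.1328, 0.0448]
tcp_rot: [-0.001, 1.0, 0.001, -0.0]
ft_force: [-2.4, 1.8, 6.4]
opening: 0.204
```

```bash
python3 -c "
from h import *
st()
im=grab_frame('scene'); im2=grab_frame('top')
cv2.imwrite('pics/c3.png',np.hstack([cv2.resize(im[120:300,180:360,::-1],None,fx=2.2,fy=2.2),cv2.resize(im2[130:310,360:540,::-1],None,fx=2.2,fy=2.2)]))"
```

```text
t 43.8 tcp [ 0.5175 -0.1328  0.0448] yaxis [-0.001  1.     0.001] z [-0.001  0.001 -1.   ] F [-2.41  1.81  6.37] op 0.204
```

View pics/c3.png

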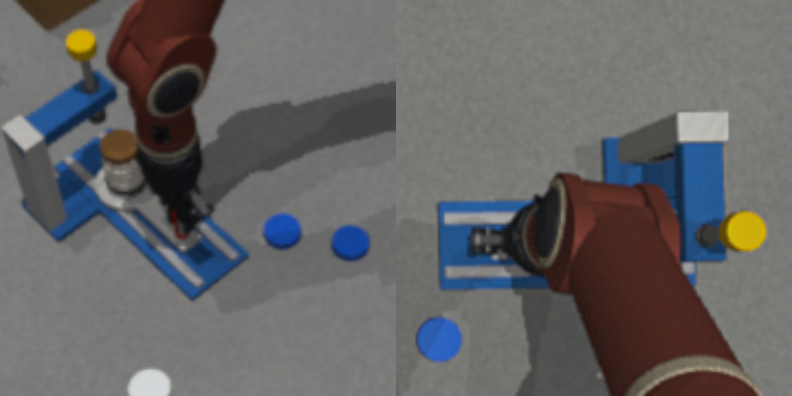

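```bash
python3 -c "
from h import *
for z in(.2,.25,.3,.35,.4,.45): print(z,world('top',(482,228),z)[:2].round(3),world('scene',(232,147),z)[:2].round(3), 'capL',world('top',(360+152/2.2,130+225/2.2),z)[:2].round(3),world('scene',(180+175/2.2,120+90/2.2),z)[:2].round(3))
"
```

```text
0.2 [ 0.539 -0.242] [ 0.479 -0.291] capL [ 0.529 -0.131] [ 0.453 -0.202]
0.25 [ 0.536 -0.223] [ 0.501 -0.252] capL [ 0.526 -0.118] [ 0.476 -0.166]
0.3 [ 0.532 -0.205] [ 0.523 -0.212] capL [ 0.523 -0.105] [ 0.499 -0.131]
0.35 [ 0.529 -0.186] [ 0.544 -0.173] capL [ 0.52  -0.093] [ 0.522 -0.095]
0.4 [ 0.526 -0.167] [ 0.566 -0.134] capL [ 0.517 -0.08 ] [ 0.545 -0.059]
0.45 [ 0.522 -0.149] [ 0.588 -0.095] capL [ 0.515 -0.067] [ 0.568 -0.024]
```

{"name": "move_arm", "arguments": {
  "increments": [
    {"x": 0.01, "y": -0.4, "z": 0, "wx": 0, "wy": 0, "wz": 0},
    {"x": 0.02, "y": -0.8, "z": 0, "wx": 0, "wy": 0, "wz": 0},
    {"x": 0.03, "y": -1.2, "z": 0, "wx": 0, "wy": 0, "wz": 0},
    {"x": 0.05, "y": -1.6, "z": 0, "wx": 0, "wy": 0, "wz": 0},
    {"x": 0.06, "y": -2.0, "z": 0, "wx": 0, "wy": 0, "wz": 0},
    {"x": 0.07, "y": -2.4, "z": 0, "wx": 0, "wy": 0, "wz": 0},
    {"x": 0.08, "y": -2.7, "z": 0, "wx": 0, "wy": 0, "wz": 0},
    {"x": 0.09, "y": -3.0, "z": 0, "wx": 0, "wy": 0, "wz": 0}
  ]
}}

```text
time: 44.7
position: [0.5183, -0.1629, 0.0448]
tcp_rot: [-0.0, 1.0, 0.001, -0.001]
ft_force: [-1.5, 1.9, 5.7]
opening: 0.203
```

{"name": "move_arm", "arguments": {
  "increments": [
    {"x": 0.01, "y": -0.2, "z": 0, "wx": 0, "wy": 0, "wz": 0},
    {"x": 0.01, "y": -0.4, "z": 0, "wx": 0, "wy": 0, "wz": 0},
    {"x": 0.02, "y": -0.6, "z": 0, "wx": 0, "wy": 0, "wz": 0},
    {"x": 0.02, "y": -0.75, "z": 0, "wx": 0, "wy": 0, "wz": 0},
    {"x": 0.03, "y": -0.9, "z": 0, "wx": 0, "wy": 0, "wz": 0},
    {"x": 0.03, "y": -1.05, "z": 0, "wx": 0, "wy": 0, "wz": 0},
    {"x": 0.03, "y": -1.15, "z": 0, "wx": 0, "wy": 0, "wz": 0},
    {"x": 0.03, "y": -1.15, "z": 0, "wx": 0, "wy": 0, "wz": 0}
  ]
}}

```text
time: 45.5
position: [0.5186, -0.1723, 0.0448]
tcp_rot: [-0.001, 1.0, 0.002, -0.001]
ft_force: [-2.1, 4.7, 6.9]
opening: 0.199
```

{"name": "move_arm", "arguments": {
  "increments": [
    {"x": 0, "y": 0.15, "z": 0, "wx": 0, "wy": 0, "wz": 0},
    {"x": 0, "y": 0.15, "z": 0, "wx": 0, "wy": 0, "wz": 0}
  ]
}}

```text
time: 45.7
position: [0.5186, -0.1722, 0.0448]
tcp_rot: [-0.001, 1.0, 0.001, -0.001]
ft_force: [-2.1, 2.4, 6.4]
opening: 0.207
```

{"name": "move_arm", "arguments": {
  "increments": [
    {"x": 0, "y": 0, "z": 0, "wx": 0, "wy": 0, "wz": 0},
    {"x": 0, "y": 0, "z": 0, "wx": 0, "wy": 0, "wz": 0},
    {"x": 0, "y": 0, "z": 0, "wx": 0, "wy": 0, "wz": 0},
    {"x": 0, "y": 0, "z": 2, "wx": 0, "wy": 0, "wz": 0},
    {"x": 0, "y": 0, "z": 5, "wx": 0, "wy": 0, "wz": 0},
    {"x": 0, "y": 0, "z": 8, "wx": 0, "wy": 0, "wz": 0}
  ],
  "fingers": 0
}}

```text
time: 46.3
position: [0.5186, -0.1738, 0.1248]
tcp_rot: [-0.0, 1.0, 0.0, -0.001]
ft_force: [0.4, 0.5, 0.6]
opening: 1.002
```

{"name": "move_arm", "arguments": {
  "increments": [
    {"x": 0, "y": 3, "z": 2, "wx": 0, "wy": 0, "wz": 0},
    {"x": 0, "y": 6, "z": 5, "wx": 0, "wy": 0, "wz": 0},
    {"x": 0, "y": 9, "z": 8, "wx": 0, "wy": 0, "wz": 0},
    {"x": 0, "y": 12, "z": 11, "wx": 0, "wy": 0, "wz": 0},
    {"x": 0, "y": 15, "z": 14, "wx": 0, "wy": 0, "wz": 0},
    {"x": 0, "y": 15, "z": 17, "wx": 0, "wy": 0, "wz": 0},
    {"x": 0, "y": 15, "z": 18, "wx": 0, "wy": 0, "wz": 0}
  ],
  "fingers": 255
}}

```text
time: 47.0
position: [0.5206, -0.0226, 0.3076]
tcp_rot: [-0.001, 1.0, -0.0, 0.003]
ft_force: [0.7, -0.8, 0.8]
opening: 0.002
```

```bash
python3 -c "
from h import *
st()
im=grab_frame('scene'); im2=grab_frame('top')
cv2.imwrite('pics/c4.png',np.hstack([cv2.resize(im[120:280,180:340,::-1],None,fx=2.5,fy=2.5),cv2.resize(im2[150:310,380:540,::-1],None,fx=2.5,fy=2.5)]))
for p in (.5,-.0122): pass
e=fit(im,(217,141),'yellow',12);print(e,world('scene',e[0],.272))
e=fit(im2,(518,235),'yellow',14);print(e,world('top',e[0],.272))
"
```

```text
t 47.0 tcp [ 0.5206 -0.0226  0.3076] yaxis [-0.003  1.    -0.   ] z [ 0.006 -0.    -1.   ] F [ 0.73 -0.76  0.84] op 0.002
(array([216.23181057, 138.69766808]), array([11.13018227, 13.1631012 ])) [ 0.52387976 -0.28459735  0.272     ]
(array([518.49777985, 234.64875698]), array([17.92777443, 18.45160294])) [ 0.52213219 -0.28530619  0.272     ]
```

View pics/c4.png

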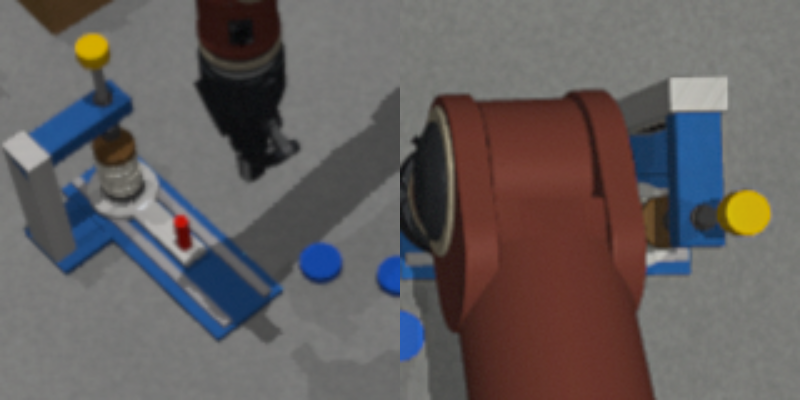

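{"name": "move_arm", "arguments": {
  "increments": [
    {"x": 0.1, "y": -4, "z": 0.5, "wx": 0, "wy": 0, "wz": 0},
    {"x": 0.1, "y": -8, "z": 0.5, "wx": 0, "wy": 0, "wz": 0},
    {"x": 0.2, "y": -12, "z": 0.5, "wx": 0, "wy": 0, "wz": 0},
    {"x": 0.2, "y": -16, "z": 0.5, "wx": 0, "wy": 0, "wz": 0},
    {"x": 0.3, "y": -20, "z": 0.5, "wx": 0, "wy": 0, "wz": 0},
    {"x": 0.4, "y": -24, "z": 0.5, "wx": 0, "wy": 0, "wz": 0},
    {"x": 0.4, "y": -26.5, "z": 0.5, "wx": 0, "wy": 0, "wz": 0},
    {"x": 0.4, "y": -26.5, "z": 0.5, "wx": 0, "wy": 0, "wz": 0}
  ]
}}

```text
time: 47.9
position: [0.5198, -0.2953, 0.3063]
tcp_rot: [0.005, 1.0, -0.001, -0.003]
ft_force: [0.2, -0.2, 0.0]
opening: 0.004
```

```bash
python3 -c "
from h import *
st()
im=grab_frame('scene'); cv2.imwrite('pics/c5.png',cv2.resize(im[60:220,140:300,::-1],None,fx=4,fy=4))
st()
"
```

```text
t 47.9 tcp [ 0.5198 -0.2953  0.3063] yaxis [ 0.01   1.    -0.002] z [-0.006 -0.002 -1.   ] F [ 0.16 -0.2   0.05] op 0.004
t 47.95 tcp [ 0.5209 -0.2917  0.3067] yaxis [0.006 1.    0.001] z [-0.005  0.001 -1.   ] F [0.63 0.86 0.52] op -0.001
```

View pics/c5.png

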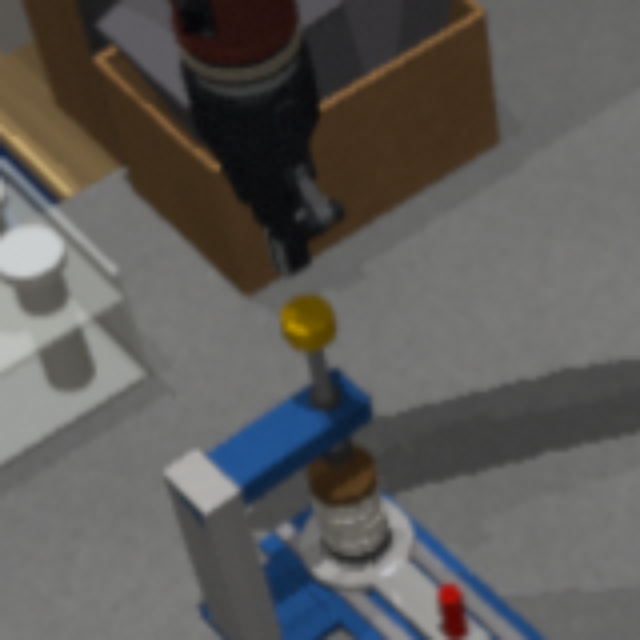

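{"name": "move_arm", "arguments": {
  "increments": [
    {"x": 0, "y": 0, "z": 0, "wx": 0, "wy": 0, "wz": 0},
    {"x": 0, "y": 0, "z": -0.5, "wx": 0, "wy": 0, "wz": 0},
    {"x": 0, "y": 0, "z": -1, "wx": 0, "wy": 0, "wz": 0},
    {"x": 0, "y": 0, "z": -1.5, "wx": 0, "wy": 0, "wz": 0},
    {"x": 0, "y": 0, "z": -2, "wx": 0, "wy": 0, "wz": 0},
    {"x": 0, "y": 0, "z": -2.5, "wx": 0, "wy": 0, "wz": 0},
    {"x": 0, "y": 0, "z": -2.5, "wx": 0, "wy": 0, "wz": 0},
    {"x": 0, "y": 0, "z": -2.5, "wx": 0, "wy": 0, "wz": 0}
  ]
}}

```text
time: 48.75
position: [0.5231, -0.2887, 0.2845]
tcp_rot: [-0.0, 1.0, -0.0, -0.0]
ft_force: [0.6, 1.9, 0.5]
opening: 0.002
```

{"name": "move_arm", "arguments": {
  "increments": [
    {"x": 0, "y": 0.1, "z": -0.4, "wx": 0, "wy": 0, "wz": 0},
    {"x": 0, "y": 0.1, "z": -0.8, "wx": 0, "wy": 0, "wz": 0},
    {"x": 0, "y": 0.1, "z": -1.2, "wx": 0, "wy": 0, "wz": 0},
    {"x": 0, "y": 0.1, "z": -1.6, "wx": 0, "wy": 0, "wz": 0},
    {"x": 0, "y": 0.1, "z": -2, "wx": 0, "wy": 0, "wz": 0},
    {"x": 0, "y": 0.1, "z": -2.4, "wx": 0, "wy": 0, "wz": 0},
    {"x": 0, "y": 0.1, "z": -2.7, "wx": 0, "wy": 0, "wz": 0},
    {"x": 0, "y": 0.1, "z": -2.7, "wx": 0, "wy": 0, "wz": 0}
  ]
}}

```text
time: 49.55
position: [0.5231, -0.2877, 0.2572]
tcp_rot: [-0.0, 1.0, 0.0, -0.0]
ft_force: [-0.1, 0.1, 2.0]
opening: 0.001
```

{"name": "move_arm", "arguments": {
  "increments": [
    {"x": 0, "y": 0, "z": -0.1, "wx": 0, "wy": 0, "wz": 0},
    {"x": 0, "y": 0, "z": -0.2, "wx": 0, "wy": 0, "wz": 0},
    {"x": 0, "y": 0, "z": -0.3, "wx": 0, "wy": 0, "wz": 0},
    {"x": 0, "y": 0, "z": -0.4, "wx": 0, "wy": 0, "wz": 0},
    {"x": 0, "y": 0, "z": -0.5, "wx": 0, "wy": 0, "wz": 0},
    {"x": 0, "y": 0, "z": -0.5, "wx": 0, "wy": 0, "wz": 0},
    {"x": 0, "y": 0, "z": -0.5, "wx": 0, "wy": 0, "wz": 0}
  ]
}}

```text
time: 50.25
position: [0.523, -0.2877, 0.2526]
tcp_rot: [-0.0, 1.0, 0.0, -0.0]
ft_force: [-0.3, 0.8, 1.6]
opening: 0.002
```

{"name": "move_arm", "arguments": {
  "increments": [
    {"x": 0, "y": 0, "z": -0.1, "wx": 0, "wy": 0, "wz": 0},
    {"x": 0, "y": 0, "z": -0.2, "wx": 0, "wy": 0, "wz": 0},
    {"x": 0, "y": 0, "z": -0.3, "wx": 0, "wy": 0, "wz": 0},
    {"x": 0, "y": 0, "z": -0.4, "wx": 0, "wy": 0, "wz": 0},
    {"x": 0, "y": 0, "z": -0.5, "wx": 0, "wy": 0, "wz": 0},
    {"x": 0, "y": 0, "z": -0.5, "wx": 0, "wy": 0, "wz": 0},
    {"x": 0, "y": 0, "z": -0.5, "wx": 0, "wy": 0, "wz": 0}
  ]
}}

```text
time: 50.95
position: [0.5231, -0.2877, 0.2478]
tcp_rot: [-0.0, 1.0, -0.0, 0.0]
ft_force: [-1.1, 1.4, 4.0]
opening: -0.001
```

{"name": "move_arm", "arguments": {
  "increments": [
    {"x": 0, "y": 0, "z": -0.1, "wx": 0, "wy": 0, "wz": 0},
    {"x": 0, "y": 0, "z": -0.2, "wx": 0, "wy": 0, "wz": 0},
    {"x": 0, "y": 0, "z": -0.2, "wx": 0, "wy": 0, "wz": 0},
    {"x": 0, "y": 0, "z": -0.2, "wx": 0, "wy": 0, "wz": 0},
    {"x": 0, "y": 0, "z": -0.2, "wx": 0, "wy": 0, "wz": 0},
    {"x": 0, "y": 0, "z": -0.2, "wx": 0, "wy": 0, "wz": 0},
    {"x": 0, "y": 0, "z": -0.2, "wx": 0, "wy": 0, "wz": 0},
    {"x": 0, "y": 0, "z": -0.2, "wx": 0, "wy": 0, "wz": 0}
  ]
}}

```text
time: 51.75
position: [0.5231, -0.2878, 0.2458]
tcp_rot: [-0.0, 1.0, -0.0, 0.0]
ft_force: [-2.1, 0.5, 5.6]
opening: 0.002
```

{"name": "move_arm", "arguments": {
  "increments": [
    {"x": 0, "y": 0, "z": 0, "wx": 0, "wy": 0, "wz": 0},
    {"x": 0, "y": 0, "z": 0, "wx": 0, "wy": 0, "wz": 0},
    {"x": 0, "y": 0, "z": 0, "wx": 0, "wy": 0, "wz": 0},
    {"x": 0, "y": 0, "z": 0, "wx": 0, "wy": 0, "wz": 0},
    {"x": 0, "y": 0, "z": 0, "wx": 0, "wy": 0, "wz": 0},
    {"x": 0, "y": 0, "z": 0, "wx": 0, "wy": 0, "wz": 0},
    {"x": 0, "y": 0, "z": 0, "wx": 0, "wy": 0, "wz": 0},
    {"x": 0, "y": 0, "z": 0, "wx": 0, "wy": 0, "wz": 0}
  ]
}}

```text
time: 52.55
position: [0.5231, -0.2877, 0.2458]
tcp_rot: [-0.0, 1.0, -0.0, 0.0]
ft_force: [-2.3, 1.4, 4.9]
opening: -0.001
```

{"name": "move_arm", "arguments": {
  "increments": [
    {"x": 0, "y": 0, "z": 0, "wx": 0, "wy": 0, "wz": 0},
    {"x": 0, "y": 0, "z": 0, "wx": 0, "wy": 0, "wz": 0},
    {"x": 0, "y": 0, "z": 0, "wx": 0, "wy": 0, "wz": 0},
    {"x": 0, "y": 0, "z": 0, "wx": 0, "wy": 0, "wz": 0},
    {"x": 0, "y": 0, "z": 0, "wx": 0, "wy": 0, "wz": 0},
    {"x": 0, "y": 0, "z": 0, "wx": 0, "wy": 0, "wz": 0},
    {"x": 0, "y": 0, "z": 0, "wx": 0, "wy": 0, "wz": 0},
    {"x": 0, "y": 0, "z": 0, "wx": 0, "wy": 0, "wz": 0}
  ]
}}

```text
time: 53.35
position: [0.5231, -0.2877, 0.2458]
tcp_rot: [-0.0, 1.0, -0.0, 0.0]
ft_force: [-2.3, 1.5, 4.9]
opening: 0.003
```

```bash
python3 -c "
from h import *
st()
im=grab_frame('scene'); cv2.imwrite('pics/c6.png',cv2.resize(im[80:240,160:320,::-1],None,fx=4,fy=4))
f=[]
for i in range(12): grab_frame('top'); f.append(monitor.sense()['ft_force'][2])
print(np.mean(f)); st()
"
```

```text
t 53.35 tcp [ 0.5231 -0.2877  0.2458] yaxis [-0.  1. -0.] z [ 0. -0. -1.] F [-2.26  1.51  4.91] op 0.003
5.138018272916791
t 54.0 tcp [ 0.5231 -0.2877  0.2458] yaxis [-0.  1. -0.] z [ 0. -0. -1.] F [-1.75  1.12  5.09] op 0.006
```

View pics/c6.png

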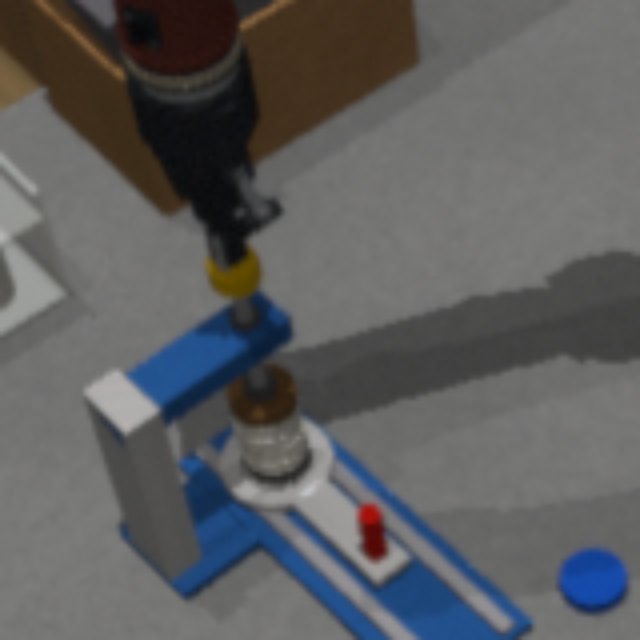

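{"name": "move_arm", "arguments": {
  "increments": [
    {"x": 0, "y": 0, "z": 0.3, "wx": 0, "wy": 0, "wz": 0},
    {"x": 0, "y": 0, "z": 0.6, "wx": 0, "wy": 0, "wz": 0},
    {"x": 0, "y": 0, "z": 1.1, "wx": 0, "wy": 0, "wz": 0},
    {"x": 0, "y": 0, "z": 1.6, "wx": 0, "wy": 0, "wz": 0},
    {"x": 0, "y": 0, "z": 2.1, "wx": 0, "wy": 0, "wz": 0},
    {"x": 0, "y": 0, "z": 2.7, "wx": 0, "wy": 0, "wz": 0},
    {"x": 0, "y": 0, "z": 4, "wx": 0, "wy": 0, "wz": 0},
    {"x": 0, "y": 0, "z": 6.5, "wx": 0, "wy": 0, "wz": 0}
  ]
}}

```text
time: 54.8
position: [0.5219, -0.2875, 0.3093]
tcp_rot: [-0.0, 1.0, 0.001, -0.002]
ft_force: [-0.0, -0.3, -0.6]
opening: 0.002
```

{"name": "move_arm", "arguments": {
  "increments": [
    {"x": 0, "y": 3, "z": 0, "wx": 0, "wy": 0, "wz": 0},
    {"x": -0.1, "y": 7, "z": 0, "wx": 0, "wy": 0, "wz": 0},
    {"x": -0.2, "y": 11, "z": 0, "wx": 0, "wy": 0, "wz": 0},
    {"x": -0.3, "y": 15, "z": 0, "wx": 0, "wy": 0, "wz": 0},
    {"x": -0.4, "y": 17, "z": -3, "wx": 0, "wy": 0, "wz": 0},
    {"x": -0.4, "y": 17, "z": -7, "wx": 0, "wy": 0, "wz": 0},
    {"x": -0.4, "y": 17, "z": -11, "wx": 0, "wy": 0, "wz": 0},
    {"x": -0.4, "y": 17, "z": -13, "wx": 0, "wy": 0, "wz": 0}
  ],
  "fingers": 0
}}

```text
time: 55.6
position: [0.5171, -0.1174, 0.1777]
tcp_rot: [-0.0, 1.0, 0.0, -0.003]
ft_force: [-0.1, 1.0, -0.1]
opening: 1.0
```

```bash
python3 -c "
from h import *
st()
im=grab_frame('scene'); im2=grab_frame('top')
cv2.imwrite('pics/c7.png',np.hstack([cv2.resize(im[120:280,180:340,::-1],None,fx=2.5,fy=2.5),cv2.resize(im2[150:310,380:540,::-1],None,fx=2.5,fy=2.5)]))
e=fit(im,(216,139),'yellow',12);print(e,world('scene',e[0],.272)); st()
"
```

```text
t 55.6 tcp [ 0.5171 -0.1174  0.1777] yaxis [-0.001  1.     0.   ] z [-0.005  0.    -1.   ] F [-0.14  0.95 -0.05] op 1.0
(array([216.23096752, 138.68005943]), array([11.08123302, 13.16019344])) [ 0.523845 -0.284648  0.272   ]
t 55.7 tcp [ 0.5168 -0.1176  0.1777] yaxis [-0.     1.     0.001] z [-0.007  0.001 -1.   ] F [-0.66 -0.12  0.18] op 0.997
```

View pics/c7.png

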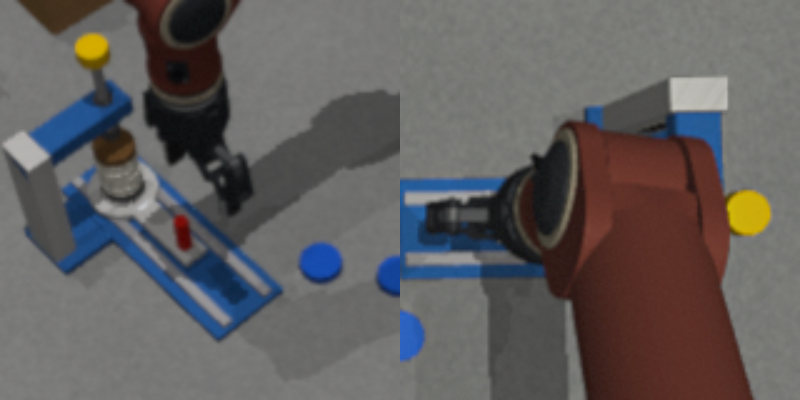

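{"name": "move_arm", "arguments": {
  "increments": [
    {"x": 0, "y": -2.5, "z": 0, "wx": 0, "wy": 0, "wz": 0},
    {"x": 0, "y": -5, "z": 0, "wx": 0, "wy": 0, "wz": 0},
    {"x": 0, "y": -5.45, "z": -2, "wx": 0, "wy": 0, "wz": 0},
    {"x": 0, "y": -5.45, "z": -5, "wx": 0, "wy": 0, "wz": 0},
    {"x": 0, "y": -5.45, "z": -8, "wx": 0, "wy": 0, "wz": 0},
    {"x": 0, "y": -5.45, "z": -8, "wx": 0, "wy": 0, "wz": 0},
    {"x": 0, "y": -5.45, "z": -8, "wx": 0, "wy": 0, "wz": 0}
  ]
}}

```text
time: 56.4
position: [0.5201, -0.1727, 0.1019]
tcp_rot: [-0.0, 1.0, -0.0, 0.001]
ft_force: [-0.0, 0.3, 0.1]
opening: 0.996
```

{"name": "move_arm", "arguments": {
  "increments": [
    {"x": -0.1, "y": 0.05, "z": -2, "wx": 0, "wy": 0, "wz": 0},
    {"x": -0.1, "y": 0.05, "z": -4, "wx": 0, "wy": 0, "wz": 0},
    {"x": -0.1, "y": 0.05, "z": -5.3, "wx": 0, "wy": 0, "wz": 0},
    {"x": -0.1, "y": 0.05, "z": -5.7, "wx": 0, "wy": 0, "wz": 0},
    {"x": -0.1, "y": 0.05, "z": -5.7, "wx": 0, "wy": 0, "wz": 0},
    {"x": -0.1, "y": 0.05, "z": -5.7, "wx": 0, "wy": 0, "wz": 0}
  ]
}}

```text
time: 57.0
position: [0.519, -0.172, 0.0447]
tcp_rot: [-0.0, 1.0, -0.0, 0.001]
ft_force: [-0.0, -0.3, 0.2]
opening: 0.998
```

{"name": "move_arm", "arguments": {
  "increments": [
    {"x": 0, "y": 0, "z": 0, "wx": 0, "wy": 0, "wz": 0},
    {"x": 0, "y": 0, "z": 0, "wx": 0, "wy": 0, "wz": 0},
    {"x": 0, "y": 0, "z": 0, "wx": 0, "wy": 0, "wz": 0},
    {"x": 0, "y": 0, "z": 0, "wx": 0, "wy": 0, "wz": 0},
    {"x": 0, "y": 0, "z": 0, "wx": 0, "wy": 0, "wz": 0},
    {"x": 0, "y": 0, "z": 0, "wx": 0, "wy": 0, "wz": 0},
    {"x": 0, "y": 0, "z": 0, "wx": 0, "wy": 0, "wz": 0},
    {"x": 0, "y": 0, "z": 0, "wx": 0, "wy": 0, "wz": 0}
  ],
  "fingers": 255,
  "newtons": 20
}}

```text
time: 57.8
position: [0.5181, -0.1718, 0.0437]
tcp_rot: [-0.0, 1.0, -0.0, 0.0]
ft_force: [-0.4, -0.6, 2.6]
opening: 0.203
```

{"name": "move_arm", "arguments": {
  "increments": [
    {"x": 0, "y": 0.1, "z": 0, "wx": 0, "wy": 0, "wz": 0},
    {"x": -0.01, "y": 0.3, "z": 0, "wx": 0, "wy": 0, "wz": 0},
    {"x": -0.02, "y": 0.6, "z": 0, "wx": 0, "wy": 0, "wz": 0},
    {"x": -0.03, "y": 1.0, "z": 0, "wx": 0, "wy": 0, "wz": 0},
    {"x": -0.04, "y": 1.4, "z": 0, "wx": 0, "wy": 0, "wz": 0},
    {"x": -0.05, "y": 1.8, "z": 0, "wx": 0, "wy": 0, "wz": 0},
    {"x": -0.07, "y": 2.2, "z": 0, "wx": 0, "wy": 0, "wz": 0},
    {"x": -0.08, "y": 2.6, "z": 0, "wx": 0, "wy": 0, "wz": 0}
  ]
}}

```text
time: 58.6
position: [0.5174, -0.1453, 0.0437]
tcp_rot: [-0.0, 1.0, -0.0, 0.0]
ft_force: [-1.0, -1.1, 3.6]
opening: 0.196
```

{"name": "move_arm", "arguments": {
  "increments": [
    {"x": -0.01, "y": 0.4, "z": 0, "wx": 0, "wy": 0, "wz": 0},
    {"x": -0.02, "y": 0.8, "z": 0, "wx": 0, "wy": 0, "wz": 0},
    {"x": -0.03, "y": 1.2, "z": 0, "wx": 0, "wy": 0, "wz": 0},
    {"x": -0.05, "y": 1.6, "z": 0, "wx": 0, "wy": 0, "wz": 0},
    {"x": -0.06, "y": 2.0, "z": 0, "wx": 0, "wy": 0, "wz": 0},
    {"x": -0.07, "y": 2.4, "z": 0, "wx": 0, "wy": 0, "wz": 0},
    {"x": -0.08, "y": 2.8, "z": 0, "wx": 0, "wy": 0, "wz": 0},
    {"x": -0.1, "y": 3.2, "z": 0, "wx": 0, "wy": 0, "wz": 0}
  ]
}}

```text
time: 59.4
position: [0.5165, -0.1134, 0.0437]
tcp_rot: [-0.0, 1.0, -0.0, 0.0]
ft_force: [0.0, -2.0, 4.4]
opening: 0.203
```

{"name": "move_arm", "arguments": {
  "increments": [
    {"x": -0.01, "y": 0.4, "z": 0, "wx": 0, "wy": 0, "wz": 0},
    {"x": -0.02, "y": 0.8, "z": 0, "wx": 0, "wy": 0, "wz": 0},
    {"x": -0.03, "y": 1.2, "z": 0, "wx": 0, "wy": 0, "wz": 0},
    {"x": -0.05, "y": 1.6, "z": 0, "wx": 0, "wy": 0, "wz": 0},
    {"x": -0.06, "y": 2.0, "z": 0, "wx": 0, "wy": 0, "wz": 0},
    {"x": -0.07, "y": 2.4, "z": 0, "wx": 0, "wy": 0, "wz": 0},
    {"x": -0.08, "y": 2.8, "z": 0, "wx": 0, "wy": 0, "wz": 0},
    {"x": -0.1, "y": 3.2, "z": 0, "wx": 0, "wy": 0, "wz": 0}
  ]
}}

```text
time: 60.2
position: [0.5156, -0.0814, 0.0437]
tcp_rot: [-0.0, 1.0, -0.0, 0.0]
ft_force: [0.2, -1.4, 3.9]
opening: 0.202
```

{"name": "move_arm", "arguments": {
  "increments": [
    {"x": -0.01, "y": 0.4, "z": 0, "wx": 0, "wy": 0, "wz": 0},
    {"x": -0.02, "y": 0.8, "z": 0, "wx": 0, "wy": 0, "wz": 0},
    {"x": -0.03, "y": 1.2, "z": 0, "wx": 0, "wy": 0, "wz": 0},
    {"x": -0.05, "y": 1.6, "z": 0, "wx": 0, "wy": 0, "wz": 0},
    {"x": -0.06, "y": 2.0, "z": 0, "wx": 0, "wy": 0, "wz": 0},
    {"x": -0.07, "y": 2.4, "z": 0, "wx": 0, "wy": 0, "wz": 0},
    {"x": -0.08, "y": 2.8, "z": 0, "wx": 0, "wy": 0, "wz": 0},
    {"x": -0.1, "y": 3.2, "z": 0, "wx": 0, "wy": 0, "wz": 0}
  ]
}}

```text
time: 61.0
position: [0.5147, -0.0494, 0.0437]
tcp_rot: [-0.0, 1.0, -0.0, 0.0]
ft_force: [0.1, -1.5, 5.1]
opening: 0.201
```

{"name": "move_arm", "arguments": {
  "increments": [
    {"x": -0.01, "y": 0.4, "z": 0, "wx": 0, "wy": 0, "wz": 0},
    {"x": -0.02, "y": 0.8, "z": 0, "wx": 0, "wy": 0, "wz": 0},
    {"x": -0.03, "y": 1.2, "z": 0, "wx": 0, "wy": 0, "wz": 0},
    {"x": -0.05, "y": 1.6, "z": 0, "wx": 0, "wy": 0, "wz": 0},
    {"x": -0.06, "y": 2.0, "z": 0, "wx": 0, "wy": 0, "wz": 0},
    {"x": -0.07, "y": 2.3, "z": 0, "wx": 0, "wy": 0, "wz": 0},
    {"x": -0.08, "y": 2.5, "z": 0, "wx": 0, "wy": 0, "wz": 0},
    {"x": -0.1, "y": 2.7, "z": 0, "wx": 0, "wy": 0, "wz": 0}
  ]
}}

```text
time: 61.8
position: [0.5139, -0.0225, 0.0437]
tcp_rot: [-0.0, 1.0, -0.0, 0.001]
ft_force: [2.2, -0.8, 4.4]
opening: 0.203
```

Last 10 mm to the stop, gently.

{"name": "move_arm", "arguments": {
  "increments": [
    {"x": 0, "y": 0.2, "z": 0, "wx": 0, "wy": 0, "wz": 0},
    {"x": -0.01, "y": 0.4, "z": 0, "wx": 0, "wy": 0, "wz": 0},
    {"x": -0.02, "y": 0.6, "z": 0, "wx": 0, "wy": 0, "wz": 0},
    {"x": -0.02, "y": 0.8, "z": 0, "wx": 0, "wy": 0, "wz": 0},
    {"x": -0.03, "y": 0.95, "z": 0, "wx": 0, "wy": 0, "wz": 0},
    {"x": -0.03, "y": 1.1, "z": 0, "wx": 0, "wy": 0, "wz": 0},
    {"x": -0.03, "y": 1.2, "z": 0, "wx": 0, "wy": 0, "wz": 0},
    {"x": -0.03, "y": 1.2, "z": 0, "wx": 0, "wy": 0, "wz": 0}
  ]
}}

```text
time: 62.6
position: [0.5136, -0.0122, 0.0437]
tcp_rot: [0.0, 1.0, -0.001, 0.001]
ft_force: [3.0, -4.3, 4.3]
opening: 0.205
```

At the stop (force rose, y = −0.0122 as at the start). Relax, release, retreat.

{"name": "move_arm", "arguments": {
  "increments": [
    {"x": 0, "y": -0.15, "z": 0, "wx": 0, "wy": 0, "wz": 0},
    {"x": 0, "y": -0.15, "z": 0, "wx": 0, "wy": 0, "wz": 0}
  ]
}}

```text
time: 62.8
position: [0.5136, -0.0123, 0.0437]
tcp_rot: [-0.0, 1.0, 0.0, 0.001]
ft_force: [3.6, -1.3, 3.6]
opening: 0.205
```

{"name": "move_arm", "arguments": {
  "increments": [
    {"x": 0, "y": 0, "z": 0, "wx": 0, "wy": 0, "wz": 0},
    {"x": 0, "y": 0, "z": 0, "wx": 0, "wy": 0, "wz": 0},
    {"x": 0, "y": 0, "z": 0, "wx": 0, "wy": 0, "wz": 0},
    {"x": 0, "y": 0, "z": 2, "wx": 0, "wy": 0, "wz": 0},
    {"x": 0, "y": 0, "z": 6, "wx": 0, "wy": 0, "wz": 0},
    {"x": 0, "y": 0, "z": 10, "wx": 0, "wy": 0, "wz": 0},
    {"x": 0, "y": 0, "z": 14, "wx": 0, "wy": 0, "wz": 0}
  ],
  "fingers": 0
}}

```text
time: 63.5
position: [0.5114, -0.0118, 0.1843]
tcp_rot: [-0.0, 1.0, 0.0, -0.002]
ft_force: [1.0, 0.6, -0.0]
opening: 1.002
```

{"name": "move_arm", "arguments": {
  "increments": [
    {"x": 0, "y": 4, "z": 0, "wx": 0, "wy": 0, "wz": 0},
    {"x": 0, "y": 8, "z": 0, "wx": 0, "wy": 0, "wz": 0},
    {"x": 0, "y": 12, "z": 0, "wx": 0, "wy": 0, "wz": 0},
    {"x": 0, "y": 16, "z": 0, "wx": 0, "wy": 0, "wz": 0},
    {"x": 0, "y": 20, "z": 0, "wx": 0, "wy": 0, "wz": 0},
    {"x": 0, "y": 20, "z": 0, "wx": 0, "wy": 0, "wz": 0},
    {"x": 0, "y": 20, "z": 0, "wx": 0, "wy": 0, "wz": 0},
    {"x": 0, "y": 20, "z": 0, "wx": 0, "wy": 0, "wz": 0}
  ]
}}

```text
time: 64.3
position: [0.5124, 0.1862, 0.183]
tcp_rot: [0.001, 1.0, -0.001, -0.001]
ft_force: [-0.1, -0.3, -0.3]
opening: 0.999
```

```bash
python3 chk.py d1; python3 ov.py d1 .108; python3 - <<'E'
from h import *
im=grab_frame('top');im2=grab_frame('scene')
cv2.imwrite('pics/d2.png',im2[:,:,::-1])
e=fit(im,(364,241),'red',6);print('post',e[0],world('top',e[0],.074))
e=fit(im2,(216,139),'yellow',12);print('knob',e[0])
for n,z in(("vessel",.112),("sleeve",.13),("carton",.05)):
    for cam in('top','scene'):
        for d in masks_of(cam,n)[:1]: c,s=cen(d['mask']);print(n,cam,np.round(c,1))
E
```

```text
t 64.3 tcp [0.5124 0.1862 0.183 ] yaxis [ 0.001  1.    -0.002] z [-0.002 -0.002 -1.   ] F [-0.12 -0.3  -0.31] op 0.999
0.76 [0.3165 0.1647 0.01  ] [  0 140 136]
0.68 [ 0.4125 -0.0576  0.01  ] [ 26  78 177]
0.65 [ 0.4853 -0.1824  0.01  ] [114  81  45]
0.53 [ 0.509  -0.1515  0.01  ] [129 126 118]
0.51 [ 0.502  -0.1528  0.01  ] [101  98  91]
0.38 [ 0.5228 -0.1333  0.01  ] [128 126 119]
post [363.9960413  240.79957151] [ 0.51412801 -0.0105351   0.074     ]
knob [216.22530365 138.68035603]
vessel top [335.5 157.2]
vessel scene [248.8 303.6]
sleeve top [178.5 170. ]
sleeve scene [357.1 399.8]
carton top [147.8 292.1]
carton scene [460.6 353.5]
```

View pics/d1.png

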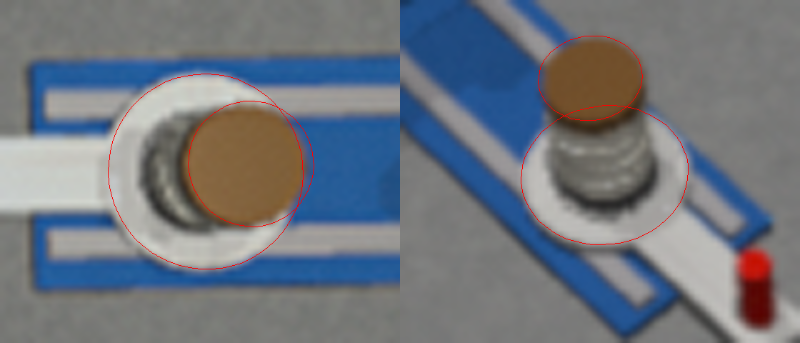

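View pics/d2.png

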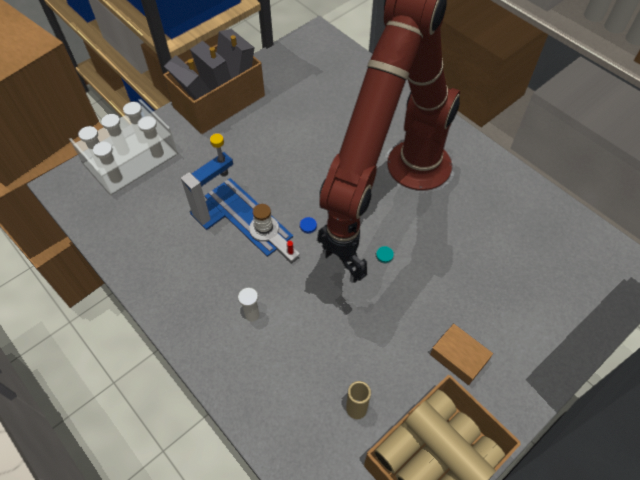

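```bash
python3 -c "
from cell import job
print(job.close_job())"
```

```text
the job is handed in; nothing more can be done
None
```

The sealing-disc pack is made up, has been gauged and is back at the loading side. I handed the job in at about 65 s.

- **Pack:** steel disc first, then all four white discs, then the brown disc, placed one at a time. The blue and turquoise look-alikes were left where they lay.
- **Gauging:** I pushed the carriage 160 mm to its home stop. The knob then held the foot on the pack with an estimated 3.3 N for over 2 s. I let the foot rise and pulled the carriage back to its outer stop.
- **Pack position at the end:** overlaid on the pictures from both cameras, the discs stand flat and stacked. The top disc is about 1–2 mm off the plate's centre (6 mm allowed).
- **Carriage and foot:** the red post is within 2 mm of where it started, and the knob is back at its top position.
- **Bystanders and gripper:** the vessel, sleeve and carton show in the same place to within 0.5 pixel. The gripper is open and touches nothing.

None of my checks failed. One automatic circle fit, on the steel disc once it was on the plate, read about 3–4 mm off because the disc's side was included. I discounted it because the picture and the contact height both showed the disc centred.

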